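# Fetch the petri dish from behind the reagent bottles

## Robot

A 6-joint arm with a two-finger parallel gripper is mounted at the origin on a cart in front of the work surface, level with it; the furniture and walls round the work are solid. World frame = base frame: x ahead of the robot, y to its left, z up, the work surface at z = 0. Lengths are in m, angles in rad, forces in N, time in s.
With the tool pointing down it reaches from about 0.15 to 0.775 m from the base axis. Payload 6.1 kg.
Tool frame: the origin (TCP) lies midway between the tips of the shut fingers; the grasp point (between the pads) lies 19 mm behind it; z points along the fingers, y is the direction in which the jaws open and shut (so a half turn about z gives the same grasp; the last joint's range is limited). The gripper opens to 85 mm and grips with 20 to 120 N. Pads are 22 mm wide; open, the fingers measure 114 mm over their backs; the gripper's body (76 mm by 85 mm) begins 54 mm behind the grasp point. The pads swing forward as they close: fully open they stand 13 mm farther back than shut.
Start: joints at [1.222, 0.126, -0.04, 1.405, 0, 1.571], TCP at [0.179, 0.493, 0.231] pointing down, gripper open.
Joint ranges: [-2.72, 2.72], [-0.95, 1.95], [-1.27, 1.35], [-1.78, 2.02], [-1.46, 1.47], [-3.14, 3.14]. Speed limits (rad/s): [2.39, 2.39, 3.01, 3.14, 3.14, 3.14].

## Interface

Orientations are given as a rotation vector (axis times angle).
In Python, from workcell import bot gives the robot as it stands.
- The arm moves only by the tool apply_moves, never from a script. Its argument "targets" is a list of rows, each a list of 7 numbers: the shift along the tool's x, y, z in mm, then the turn, a rotation vector about the tool's x, y, z in rad, then the closure, from -1 (fully open) to 1 (shut). In form: [[x, y, z, ax, ay, az, claw], ...]. A call has 1 to 10 rows; each row shifts and turns the commanded pose from where the row before left it, along the tool's axes as they then stand; what a row does not reach is not made up. A row lasts 1/10 s, in which the tool goes at most 50 mm and 8.59 degrees, less where a joint would pass 70% of its speed; a pose out of reach is approached as far as the arm can. A call is refused whole if a number of a shift passes 50 or a number of a turn 0.15, either way. A call with a gripper value outside its range is refused whole. The fingers move at their own pace and stop on an object; "grip_force" is the grip in N (left out, the last holds). Time passes only in rows, so rows that do not move let the fingers close. It gives the time, the measured TCP pose, the force and the opening at its end, in the units of the state.
- bot.state(): the state, without advancing time (a new reading comes with each control period).
- bot.read_camera(name): name is "side" or "top" or "wrist"; returns a dict with "image" (400x640x3 uint8, red, green, blue), "camera_matrix" (3x3 intrinsics, pixels), "k1" (the pictures are not rectified: a ray, as slopes to the right and down, at radius r is drawn at 1 + k1 r^2 times it, then the intrinsics apply), "pose" (4x4, takes a point from camera to world coordinates). Camera axes: x right, y up, looking along -z (the intrinsics and any distortion apply to the point x, -y, -z); pixel columns grow to the right and rows downward; lengths in m; the calibration is good to about 2 mm. A picture is of the moment at which its call begins. There is no depth.
- bot.hand_in(): hands the job in, once; it reports no verdict.
Trained networks look in a picture, given as the dict that the camera call returned (one of the last four; its "shot" number tells which), for a name from the list of things; names that differ only in an ending like _2 or _b are one class to them, and where a whole thing is asked for, a point or a joint stands for the part that bears it (a point fixed in the world has none). Each returns a list of dicts, best first, with "confidence" (0 to 1); they miss things now and then, are a little off and sometimes report something else, mostly with a low value. They report only what shows in the picture. A call takes as long as a camera call.
- bot.find_in(picture, query): "extent" ([centre column, centre row, width, height] as shares, 0 to 1, of the picture: columns of its width, rows of its height, round what is visible of it).
- bot.silhouettes(picture, query): "mask" (400x640 bool, what is visible of it) and "extent" ([centre column, centre row, width, height] as shares, 0 to 1, of the picture: columns of its width, rows of its height, round what is visible of it).
The state is a dict: "t": time; "joint_pos": joint angles; "joint_vel": joint speeds; "joint_efforts": joint torques, N m; "ee_pos": TCP position; "ee_rot": TCP orientation; "force": force on the tool from outside, world axes, zero at the start; "moment": the same for the moment, N m; "grip_width": finger opening in m.
Only numpy, scipy, OpenCV 4.12 (cv2) and the standard library are available. Lean on these libraries where they do the work, as an engineer would, in place of code of your own. Each camera call takes 0.05 s, during which the arm holds its last target.

## Task

The petri dish on the rack is hemmed in by three reagent bottles. Without moving the dish, first stand all three bottles upright in the steel side tray; then lay the dish flat in the middle of the lit round plate of the viewing lamp while the bottles wait in the tray; last, put the bottles back on the rack, each upright in the middle of the coaster that has the colour of its cap. Keep the dish level and the bottles upright throughout, and let go of everything at the end.

Things in the scene. Friction and masses are not known exactly. Their poses are not given: they have to be found in the camera images.
- dish: The petri dish: a clear closed shallow dish, 59 mm across and 16 mm high, about 30 g. It lies flat on the rack's base plate, behind and between the three bottles, about 10 to 20 mm from them, with no room for a gripper until they are gone. Origin: centre of its underside, z up. Solid to the grip across its diameter.
- bottle_green: White plastic reagent bottle with a green screw cap: body 55 mm across, 121 mm high in all, 0.12 kg. The cap is 35 mm across and takes the top 20 mm; it stays on. Held by the cap alone the bottle swings in fast moves; the body is straight-sided up to 76 mm and holds better. Origin: centre of its underside, z up; any yaw. Starts on the green coaster.
- bottle_blue: Amber glass reagent bottle with a blue screw cap: body 48 mm across, 118 mm high in all, 0.12 kg. The cap is 36 mm across and takes the top 22 mm; it stays on. Held by the cap alone the bottle swings in fast moves; the body is straight-sided up to 78 mm and holds better. Origin: centre of its underside, z up; any yaw. Starts on the blue coaster.
- bottle_orange: Grey plastic reagent bottle with an orange screw cap: body 52 mm across, 104 mm high in all, 0.12 kg. The cap is 36 mm across and takes the top 22 mm; it stays on. Held by the cap alone the bottle swings in fast moves; the body is straight-sided up to 64 mm and holds better. Origin: centre of its underside, z up; any yaw. Starts on the orange coaster.
- coaster_green: The green coaster: a flat green disc 68 mm across, 3 mm thick, fixed on the rack's base plate; home of the bottle with the green cap. Origin: centre of its underside; its top is 3 mm above the origin and 11 mm above the worktop. Which coaster has which of the rack's three seats changes.
- coaster_blue: The blue coaster: a flat blue disc 68 mm across, 3 mm thick, fixed on the rack's base plate; home of the bottle with the blue cap. Origin: centre of its underside; its top is 3 mm above the origin and 11 mm above the worktop. Which coaster has which of the rack's three seats changes.
- coaster_orange: The orange coaster: a flat orange disc 68 mm across, 3 mm thick, fixed on the rack's base plate; home of the bottle with the orange cap. Origin: centre of its underside; its top is 3 mm above the origin and 11 mm above the worktop. Which coaster has which of the rack's three seats changes.
- tray: Side tray: a shallow rectangular stainless steel tray, fixed, 120 mm (its x) by 300 mm (its y) outside, walls 3 mm thick and 12 mm high, inner floor 3 mm above the worktop. Empty at the start; room for all three bottles in a row along its y (centres 95 mm apart, say). Origin: centre of its underside. The tall analyser stands close behind it (+x): cross in front of that.
- viewer: Viewing lamp: a low white square box, 120 x 120 mm, fixed, with a flat round bright plate 84 mm across in a black ring in the middle of its top; the plate's top is 32 mm above the origin, with no rim. A black dial and a small green window are on its front (-x). Origin: centre of its underside, straight below the plate's centre.
- rack: The rack: a grey plate, fixed, 170 (its x, away from the robot) x 260 x 8 mm, with a thin steel rail along its back (78 mm behind the origin, up to 25 mm above the worktop). Origin: centre of its underside. Seats at x, y = (-45, 0), (-5, 72), (-5, -72) mm, dish near (22, 0) mm. The bottles can be gripped with the fingers closing along the rack's x, the dish, once free, along its y.

How it is judged:
By the outcome, as a careful person would: the job done as asked, in the order asked, and still so for the second after the job is handed in, with the robot touching nothing.
It also fails if it takes over 128 s, if anything falls off the work surface, if the arm or the gripper's body presses on something with over 40 N, if the wrist force passes 120 N, or if a joint passes its speed limit or range.

## Working session

There is one attempt and no reset: what is moved stays moved. The work goes in short steps, Python scripts to look and compute and a tool call to move; the robot and the scene stay as the last step left them, time stands still between calls to the robot, and variables do not carry over. Pictures are saved under pics/ and viewed, and the job is handed in when it is done.

Besides the shell and the picture viewer there is one more tool, called after "Emit:" by a JSON object that holds its "name" and its "arguments". apply_moves: Moves the arm, as the interface text tells. Its arguments: {"type":"object","properties":{"targets":{"type":"array","items":{"type":"array","items":{"type":"number"}}},"grip_force":{"type":"number"}},"required":["targets"]}

```bash
ls; mkdir -p pics
cat > h.py <<'E'
import numpy as np, cv2
from workcell import bot
def snap(cam,name=None):
    p=bot.read_camera(cam)
    if name: cv2.imwrite(f'pics/{name}.png',cv2.cvtColor(p['image'],cv2.COLOR_RGB2BGR))
    return p
def ray(p,u,v):
    K=np.array(p['camera_matrix']);k1=p['k1']
    xd=(u-K[0,2])/K[0,0];yd=(v-K[1,2])/K[1,1]
    rd=np.hypot(xd,yd);r=rd
    for _ in range(30): r=rd/(1+k1*r*r)
    s=r/rd if rd>0 else 1
    T=np.array(p['pose'])
    d=T[:3,:3]@np.array([xd*s,-yd*s,-1.]);return T[:3,3],d
def onz(p,u,v,z):
    o,d=ray(p,u,v);return o+d*(z-o[2])/d[2]
def proj(p,X):
    K=np.array(p['camera_matrix']);T=np.array(p['pose']);c=T[:3,:3].T@(np.asarray(X,float)-T[:3,3])
    x=c[0]/-c[2];y=-c[1]/-c[2];f=1+p['k1']*(x*x+y*y)
    return np.array([K[0,0]*x*f+K[0,2],K[1,1]*y*f+K[1,2]])
E
python3 - <<'E'
from h import *
s=bot.state();print(s['t'],s['ee_pos'],s['ee_rot'],s['grip_width'],s['force'])
for c in['side','top','wrist']:
    p=snap(c,c+'0');print(c,np.round(p['pose'],3).tolist(),np.round(p['camera_matrix'],1).tolist(),p['k1'])
    for q in['dish','bottle_green','bottle_blue','bottle_orange','coaster_green','coaster_blue','coaster_orange','tray','viewer','rack']:
        r=bot.find_in(p,q)
        print(q,[(round(a['confidence'],2),np.round(np.array(a['extent'])*[640,400,640,400],0).tolist()) for a in r[:2]])
print(bot.state()['t'])
E
```

```text
pics
0.0 [0.17928815 0.49298825 0.23051892] [-5.45081221e-01 -3.09366403e+00  2.51849157e-03] 0.08530911219943513 [0.85374137 0.38980071 0.33035037]
side [[0.977, 0.104, -0.186, 0.335], [-0.213, 0.508, -0.834, -0.926], [0.008, 0.855, 0.519, 0.619], [0.0, 0.0, 0.0, 1.0]] [[385.5, 0.0, 323.5], [0.0, 385.5, 200.3], [0.0, 0.0, 1.0]] -0.03416314507622495
dish [(0.57, [293.0, 197.0, 45.0, 55.0]), (0.48, [372.0, 281.0, 102.0, 85.0])]
bottle_green [(0.68, [351.0, 256.0, 28.0, 58.0])]
bottle_blue [(0.77, [359.0, 234.0, 17.0, 49.0])]
bottle_orange [(0.96, [377.0, 281.0, 25.0, 46.0])]
coaster_green [(0.65, [349.0, 283.0, 27.0, 12.0])]
coaster_blue [(0.32, [283.0, 155.0, 36.0, 21.0])]
coaster_orange [(0.77, [376.0, 302.0, 33.0, 16.0])]
tray [(0.95, [292.0, 198.0, 46.0, 53.0]), (0.62, [281.0, 157.0, 36.0, 25.0])]
viewer [(0.83, [282.0, 155.0, 39.0, 25.0])]
rack [(0.57, [372.0, 280.0, 105.0, 89.0])]
top [[-0.026, 0.993, -0.114, 0.415], [-1.0, -0.027, -0.004, 0.02], [-0.007, 0.114, 0.993, 0.912], [0.0, 0.0, 0.0, 1.0]] [[361.9, 0.0, 318.2], [0.0, 361.9, 195.4], [0.0, 0.0, 1.0]] -0.06799254547911025

[... 325 characters left out ...]
.0])]
coaster_orange [(0.45, [468.0, 169.0, 21.0, 26.0]), (0.24, [420.0, 168.0, 27.0, 28.0])]
tray [(0.55, [284.0, 225.0, 123.0, 51.0])]
viewer [(0.69, [169.0, 219.0, 61.0, 54.0])]
rack [(0.63, [442.0, 169.0, 103.0, 70.0]), (0.24, [452.0, 182.0, 37.0, 27.0])]
wrist [[0.341, -0.892, -0.297, 0.103], [0.94, 0.324, 0.108, 0.521], [0.0, -0.316, 0.949, 0.373], [0.0, 0.0, 0.0, 1.0]] [[312.2, 0.0, 321.4], [0.0, 312.2, 199.7], [0.0, 0.0, 1.0]] 0.00999899677482822
dish []
bottle_green []
bottle_blue [(0.53, [186.0, 376.0, 106.0, 47.0])]
bottle_orange []
coaster_green []
coaster_blue []
coaster_orange []
tray [(0.84, [186.0, 376.0, 111.0, 46.0])]
viewer [(0.67, [327.0, 346.0, 93.0, 38.0])]
rack []
1.65
```

View pics/top0.png

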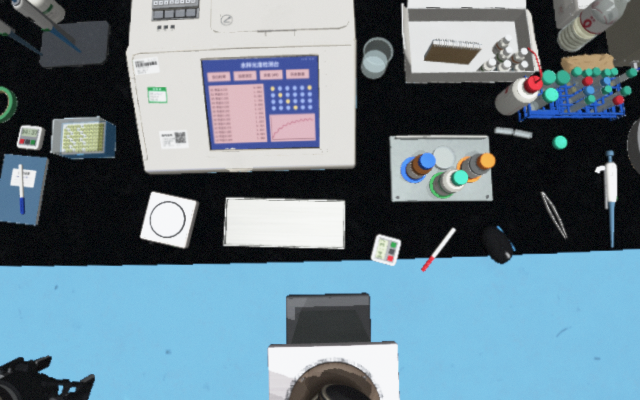

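View pics/side0.png

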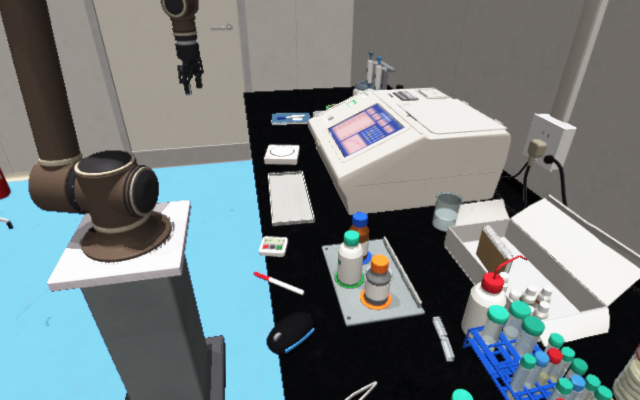

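View pics/wrist0.png

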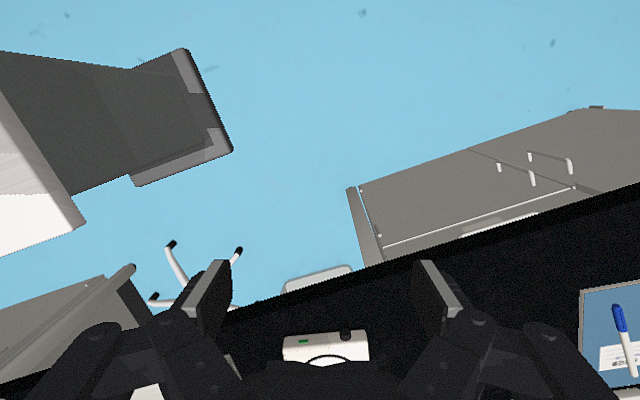

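Run:
```python
from h import *
p=snap('top');im=p['image']
a=cv2.cvtColor(im,cv2.COLOR_RGB2BGR)
cv2.imwrite('pics/rackcrop.png',cv2.resize(a[125:215,380:500],None,fx=6,fy=6,interpolation=cv2.INTER_CUBIC))
cv2.imwrite('pics/traycrop.png',cv2.resize(a[180:260,130:360],None,fx=3.4,fy=3.4,interpolation=cv2.INTER_CUBIC))
hgt=dict(dish=.024,bottle_green=.132,bottle_blue=.129,bottle_orange=.115)
hsv=cv2.cvtColor(im,cv2.COLOR_RGB2HSV)
H,S,V=[hsv[...,i].astype(int) for i in range(3)]
R=np.zeros(H.shape,bool);R[135:205,388:498]=1
for n,lo,hi in[('green',70,95),('blue',105,125),('orange',6,18)]:
    m=R&(H>=lo)&(H<=hi)&(S>110)
    k,l,st,c=cv2.connectedComponentsWithStats(m.astype(np.uint8))
    for i in range(1,k):
        if st[i,4]>20: print(n,st[i],c[i],np.round(onz(p,*c[i],hgt['bottle_'+n]),4)[:2])
for q,z in[('tray',.012),('rack',.008),('viewer',.032),('dish',.02)]:
    for r in bot.silhouettes(p,q)[:1]:
        m=r['mask'].astype(np.uint8);c=max(cv2.findContours(m,0,1)[0],key=cv2.contourArea)
        rect=cv2.minAreaRect(c);b=cv2.boxPoints(rect)
        W=np.array([onz(p,*x,z)[:2] for x in b]);print(q,r['confidence'],np.round(b,1).tolist(),np.round(W,3).tolist(),'ctr',W.mean(0).round(4),np.linalg.norm(np.diff(W,axis=0),axis=1).round(3))
print(bot.state()['t'])
```

```text
green [452 170  16  15 191] [459.47120419 177.33507853] [ 0.5361 -0.2886]
blue [418 153  18  17 215] [426.53488372 160.70697674] [ 0.5757 -0.2185]
blue [401 157  25  26 192] [408.69270833 171.63020833] [ 0.5522 -0.1773]
orange [477 153  20  17 211] [486.78199052 160.7014218 ] [ 0.5754 -0.3616]
orange [412 156  19  19 139] [417.94964029 167.36690647] [ 0.5638 -0.2024]
orange [457 157  12  13  55] [460.90909091 162.47272727] [ 0.5727 -0.3013]
orange [468 176  12   6  42] [473.14285714 178.97619048] [ 0.5342 -0.3265]
tray 0.84 [[222.8000030517578, 245.39999389648438], [224.10000610351562, 196.8000030517578], [345.20001220703125, 200.0], [344.0, 248.60000610351562]] [[0.4, 0.264], [0.521, 0.261], [0.505, -0.044], [0.385, -0.036]] ctr [0.4527 0.1112] [0.121 0.305 0.121]
rack 0.81 [[389.0, 135.0], [488.0, 135.0], [488.0, 201.0], [389.0, 201.0]] [[0.67, -0.163], [0.665, -0.422], [0.493, -0.407], [0.5, -0.154]] ctr [ 0.5819 -0.2865] [0.26  0.173 0.254]
viewer 0.75 [[138.3000030517578, 240.6999969482422], [150.60000610351562, 189.3000030517578], [200.10000610351562, 201.10000610351562], [187.89999389648438, 252.5]] [[0.416, 0.47], [0.543, 0.442], [0.51, 0.315], [0.385, 0.345]] ctr [0.4632 0.3931] [0.13  0.131 0.129]
dish 0.67 [[431.79998779296875, 147.6999969482422], [453.0, 143.8000030517578], [457.0, 166.3000030517578], [435.8999938964844, 170.10000610351562]] [[0.631, -0.268], [0.64, -0.323], [0.582, -0.329], [0.573, -0.274]] ctr [ 0.6067 -0.2983] [0.056 0.059 0.055]
1.9
```

View pics/rackcrop.png

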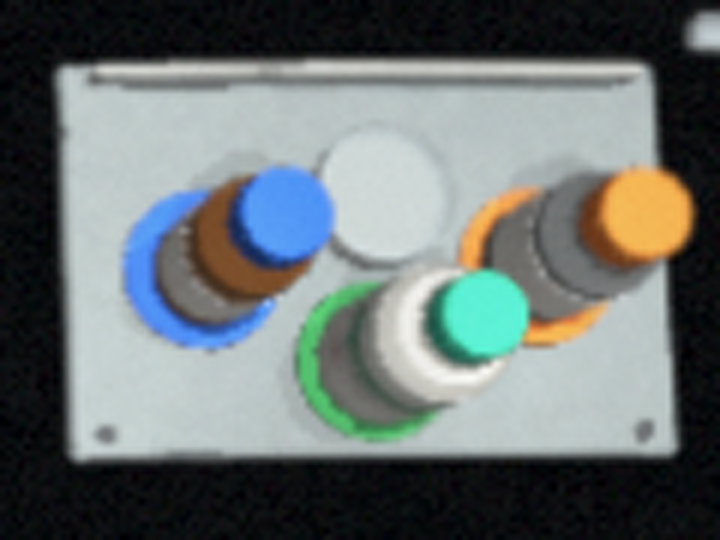

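View pics/traycrop.png

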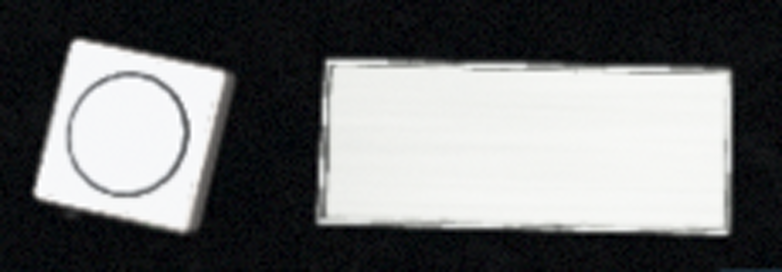

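Run:
```python
from h import *
from scipy.optimize import least_squares as LS
p=snap('top');im=p['image']
px=np.array([(58,65),(652,63),(678,455),(70,462)])/6+[379.6,124.6]  # BL.. (+x,+y),(+x,-y),(-x,-y),(-x,+y)
loc=np.array([(.085,.13),(.085,-.13),(-.085,-.13),(-.085,.13)])
def f(q):
    c,s=np.cos(q[2]),np.sin(q[2]);return [proj(p,[q[0]+c*x-s*y,q[1]+s*x+c*y,.008])-px[i] for i,(x,y) in enumerate(loc)]
r=LS(lambda q:np.ravel(f(q)),[.58,-.285,0]);print('rack',r.x.round(4),r.fun.round(1))
q=r.x;c,s=np.cos(q[2]),np.sin(q[2])
for n,x,y in[('mid',-.045,0),('left',-.005,.072),('right',-.005,-.072),('dish',.022,0)]:
    w=[q[0]+c*x-s*y,q[1]+s*x+c*y];print(n,np.round(w,4),proj(p,w+[.011]).round(1))
# coaster fits from outer boundary points (crop px)
for n,pts in dict(blue=[(124,265),(140,315),(205,348),(160,212),(195,190),(255,330)],green=[(297,362),(320,412),(380,440),(320,307),(365,283),(430,420)],orange=[(461,250),(470,220),(525,187),(600,315),(550,343)]).items():
    W=np.array([onz(p,*(np.array(t)/6+[379.6,124.6]),.011)[:2] for t in pts])
    g=LS(lambda v:np.hypot(*(W-v).T)-.034,W.mean(0));print(n,g.x.round(4),(g.fun*1e3).round(1))
W=np.array([onz(p,*(np.array(t)/6+[379.6,124.6]),.024)[:2] for t in [(318,190),(375,127),(444,195),(380,262),(335,235),(425,150)]])
g=LS(lambda v:np.hypot(*(W-v).T)-.0295,W.mean(0));print('dish',g.x.round(4),(g.fun*1e3).round(1))
for n,t,z in[('blue',(287,216),.129),('green',(484,314),.132),('orange',(645,214),.115)]:
    print(n,onz(p,*(np.array(t)/6+[379.6,124.6]),z).round(4))
print('plate',onz(p,*(np.array((128,134))/3.4+[129.6,179.6]),.032))
```

```text
rack [ 0.5814 -0.2913 -0.0177] [-0.1  0.1 -0.   0.2  0.1 -0.1  0.1 -0.2]
mid [ 0.5364 -0.2905] [442.1 185. ]
left [ 0.5777 -0.2192] [413.3 169.6]
right [ 0.5751 -0.3632] [469.1 169.3]
dish [ 0.6034 -0.2917] [440.8 159. ]
blue [ 0.5777 -0.2205] [ 0.6  0.3 -0.7 -2.9  0.7 -1.3]
green [ 0.5372 -0.2916] [ 0.5 -0.4 -0.3 -1.  -0.6 -1. ]
orange [ 0.5767 -0.3637] [-0.4  0.3 -0.2 -0.2  0. ]
dish [ 0.6057 -0.2936] [-2.5 -0.5 -2.9 -0.6 -2.6 -2.2]
blue [ 0.5759 -0.2206  0.129 ]
green [ 0.537  -0.2905  0.132 ]
orange [ 0.5764 -0.3625  0.115 ]
plate [0.46757732 0.39753892 0.032     ]
```

```bash
cat >> h.py <<'E'
from scipy.spatial.transform import Rotation as Ro
def downR(az):
    y=np.array([np.cos(az),np.sin(az),0]);z=np.array([0,0,-1.]);return np.c_[np.cross(y,z),y,z]
def plan(P,az=None):
    s=bot.state();p=np.array(s['ee_pos']);R=Ro.from_rotvec(s['ee_rot']).as_matrix()
    T=R if az is None else downR(az)
    print('t',round(s['t'],2),'at',p.round(4),'shift tool mm',(R.T@(np.array(P)-p)*1e3).round(1),'final-frame shift',(T.T@(np.array(P)-p)*1e3).round(1),'turn',Ro.from_matrix(R.T@T).as_rotvec().round(3),'w',round(s['grip_width'],4),'F',np.round(s['force'],1))
E
python3 - <<'E'
from h import *
plan([.42,.33,.23],0)
E
```

```text
t 1.95 at [0.1794 0.4934 0.2313] shift tool mm [-281.9  -71.3    1.3] final-frame shift [-163.4  240.6    1.3] turn [-0.    -0.     1.222] w 0.0851 F [0.4 0.2 0.9]
```

Emit:
{"name": "apply_moves", "arguments": {"targets": [[0,0,0,0,0,0.136,-1],[0,0,0,0,0,0.136,-1],[0,0,0,0,0,0.136,-1],[0,0,0,0,0,0.136,-1],[0,0,0,0,0,0.136,-1],[0,0,0,0,0,0.136,-1],[0,0,0,0,0,0.136,-1],[0,0,0,0,0,0.136,-1],[0,0,0,0,0,0.134,-1]]}}

```text
t: 2.85
ee_pos: [0.1794, 0.4934, 0.2313]
ee_rot: [2.228, 2.215, 0.0]
force: [-0.3, -0.4, 0.4]
grip_width: 0.0851
```

Emit:
{"name": "apply_moves", "arguments": {"targets": [[-20,30,0,0,0,0,-1],[-23,35,0,0,0,0,-1],[-25,37,0,0,0,0,-1],[-25,37,0,0,0,0,-1],[-25,37,0,0,0,0,-1],[-25,37,0,0,0,0,-1],[-20,27,0,0,0,0,-1],[0,0,0,0,0,0,-1],[0,0,0,0,0,0,-1]]}}

```text
t: 3.75
ee_pos: [0.4199, 0.3298, 0.2311]
ee_rot: [-2.223, -2.219, 0.001]
force: [-0.4, -1.1, -0.1]
grip_width: 0.0854
```

Run:
```python
from h import *
p=snap('wrist','w1');plan([.42,.33,.23],0)
print(np.round(p['pose'],3).tolist())
import pickle;pickle.dump(p,open('w1.pkl','wb'))
for q in['tray','viewer']:
    for r in bot.silhouettes(p,q)[:1]:
        print(q,r['confidence'],np.round(np.array(r['extent'])*[640,400,640,400]))
```

```text
t 3.8 at [0.4193 0.3303 0.2312] shift tool mm [-0.3  0.7  1.2] final-frame shift [-0.3  0.7  1.2] turn [-0. -0. -0.] w 0.0856 F [ 0.5  1.4 -0.7]
[[1.0, 0.001, 0.001, 0.42], [-0.001, 0.949, 0.316, 0.411], [-0.001, -0.316, 0.949, 0.373], [0.0, 0.0, 0.0, 1.0]]
tray 0.77 [352. 293. 103. 152.]
viewer 0.68 [371. 102. 140. 139.]
```

View pics/w1.png

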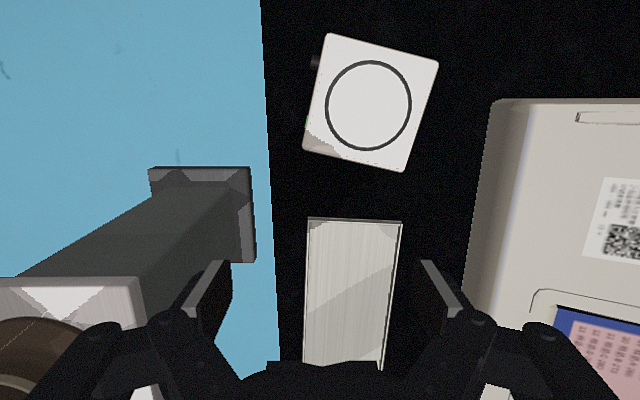

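Run:
```python
from h import *
from scipy.optimize import least_squares as LS
import pickle;p=pickle.load(open('w1.pkl','rb'));im=p['image']
g=im.max(2).astype(int)
m=np.zeros_like(g,bool);m[52:160,318:420]=1
m&=(g<110)
k,l,st,c=cv2.connectedComponentsWithStats(m.astype(np.uint8))
for i in range(1,k):
    if st[i,4]>50: print(st[i],c[i])
i=[i for i in range(1,k) if 80<st[i,2]<92][0]
v,u=np.where(l==i);W=np.array([onz(p,a,b,.032)[:2] for a,b in zip(u,v)])
r=LS(lambda q:np.hypot(*(W-q[:2]).T)-q[2],[.46,.39,.043]);print('plate',r.x.round(4),(np.abs(r.fun).max()*1e3).round(1))
a=onz(p,308.5,217.5,.012);b=onz(p,403,220.5,.012);print('tray end corners',a,b,np.linalg.norm(a-b))
d=(b-a)[:2];d/=np.linalg.norm(d);mid=(a+b)[:2]/2;y=np.array([-d[1],d[0]]);print('yaw',np.arctan2(d[1],d[0]),'ctr',mid-y*.15)
```

```text
[325  60  87  91 906] [367.06953642 103.36203091]
[408 124  12  36 224] [415.45982143 147.15625   ]
[318 153  27   7 109] [327.42201835 157.04587156]
plate [0.4679 0.3995 0.0436] 2.0
tray end corners [0.40324079 0.26753141 0.012     ] [0.52080221 0.26340973 0.012     ] 0.11763365442708512
yaw -0.03504546113863975 ctr [0.45676575 0.11556267]
```

Emit:
{"name": "apply_moves", "arguments": {"targets": [[-35,2,0,0,0,0,-1],[-45,4,0,0,0,0,-1],[-49,6,0,0,0,0,-1],[-49,8,0,0,0,0,-1],[-49,9,0,0,0,0,-1],[-49,9,0,0,0,0,-1],[-49,9,0,0,0,0,-1],[-49,9,0,0,0,0,-1],[-49,9,0,0,0,0,-1],[-49,9,0,0,0,0,-1]]}}

```text
t: 4.9
ee_pos: [0.4935, -0.1425, 0.2317]
ee_rot: [2.219, 2.223, 0.001]
force: [0.3, 1.0, -0.0]
grip_width: 0.0852
```

Emit:
{"name": "apply_moves", "arguments": {"targets": [[-45,10,0,0,0,0,-1],[-40,12,0,0,0,0,-1],[-35,12,0,0,0,0,-1],[-28,9,0,0,0,0,-1],[0,0,0,0,0,0,-1],[0,0,0,0,0,0,-1]]}}

```text
t: 5.5
ee_pos: [0.5366, -0.2888, 0.2309]
ee_rot: [-2.22, -2.221, -0.0]
force: [-0.5, 0.2, 0.1]
grip_width: 0.0854
```

Run:
```python
from h import *
p=snap('wrist','w2');plan([.537,-.291,.23],0)
print(np.round(p['pose'],3).tolist())
import pickle;pickle.dump(p,open('w2.pkl','wb'))
```

```text
t 5.55 at [ 0.5365 -0.2883  0.2312] shift tool mm [-2.7  0.5  1.2] final-frame shift [-2.7  0.5  1.2] turn [-0.    -0.001  0.001] w 0.0855 F [-0.3  0.2  0.4]
[[1.0, -0.001, 0.001, 0.536], [0.001, 0.949, 0.315, -0.208], [-0.001, -0.315, 0.949, 0.373], [0.0, 0.0, 0.0, 1.0]]
```

View pics/w2.png

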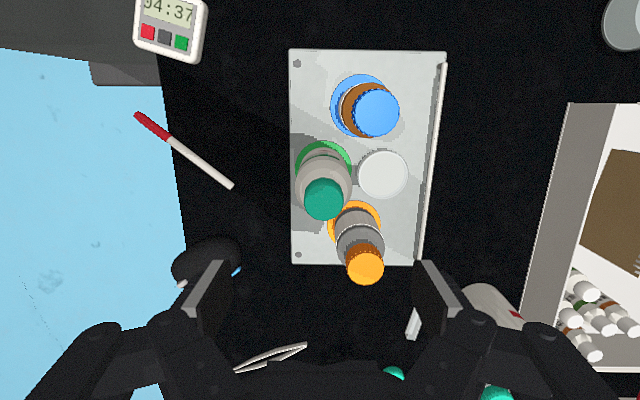

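Run:
```python
from h import *
from scipy.optimize import least_squares as LS
import pickle;p=pickle.load(open('w2.pkl','rb'))
for n,t,z in[('blue',(377,111.5),.129),('green',(323,199),.132),('orange',(365.5,268),.115),('dish',(382.5,173.5),.024)]: print(n,onz(p,*t,z).round(4))
px=np.array([(446,53),(290,264.5),(289.5,49)])
loc=np.array([(.085,.13),(-.085,-.13),(-.085,.13)])
def f(q):
    c,s=np.cos(q[2]),np.sin(q[2]);return [proj(p,[q[0]+c*x-s*y,q[1]+s*x+c*y,.008])-px[i] for i,(x,y) in enumerate(loc)]
r=LS(lambda q:np.ravel(f(q)),[.58,-.285,0]);print('rack',r.x.round(4),r.fun.round(1))
q=r.x;c,s=np.cos(q[2]),np.sin(q[2])
for n,x,y in[('mid',-.045,0),('left',-.005,.072),('right',-.005,-.072),('dish',.022,0)]:
    print(n,np.round([q[0]+c*x-s*y,q[1]+s*x+c*y],4))
```

```text
blue [ 0.5779 -0.2189  0.129 ]
green [ 0.5375 -0.2871  0.132 ]
orange [ 0.5776 -0.3607  0.115 ]
dish [ 0.606  -0.2919  0.024 ]
rack [ 0.5822 -0.2926 -0.0234] [ 2.1 -0.1 -0.4  1.  -1.8 -0.2]
mid [ 0.5372 -0.2916]
left [ 0.5789 -0.2205]
right [ 0.5755 -0.3645]
dish [ 0.6042 -0.2931]
```

Emit:
{"name": "apply_moves", "arguments": {"targets": [[-2,0,25,0,0,0,-1],[0,0,35,0,0,0,-1],[0,0,35,0,0,0,-1],[0,0,30,0,0,0,-1],[0,0,22,0,0,0,-1],[0,0,14,0,0,0,-1],[0,0,9,0,0,0,-1],[0,0,0,0,0,0,-1]], "grip_force": 40}}

```text
t: 6.35
ee_pos: [0.5362, -0.2907, 0.0609]
ee_rot: [-2.22, -2.222, 0.0]
force: [-0.8, -0.5, 0.3]
grip_width: 0.0857
```

Emit:
{"name": "apply_moves", "arguments": {"targets": [[0,0,0,0,0,0,1],[0,0,0,0,0,0,1],[0,0,0,0,0,0,1],[0,0,0,0,0,0,1],[0,0,0,0,0,0,1],[0,0,0,0,0,0,1]]}}

```text
t: 6.95
ee_pos: [0.5373, -0.2921, 0.0629]
ee_rot: [2.22, 2.219, 0.002]
force: [-0.8, 1.0, 5.8]
grip_width: 0.0531
```

Run:
```python
from h import *
p=snap('side','s1');plan([.537,-.291,.061],0)
```

```text
t 7.0 at [ 0.5373 -0.2921  0.063 ] shift tool mm [ 1.1 -0.3  2. ] final-frame shift [ 1.1 -0.3  2. ] turn [ 0.003  0.001 -0.   ] w 0.0535 F [-0.5  0.6  5.9]
```

View pics/s1.png

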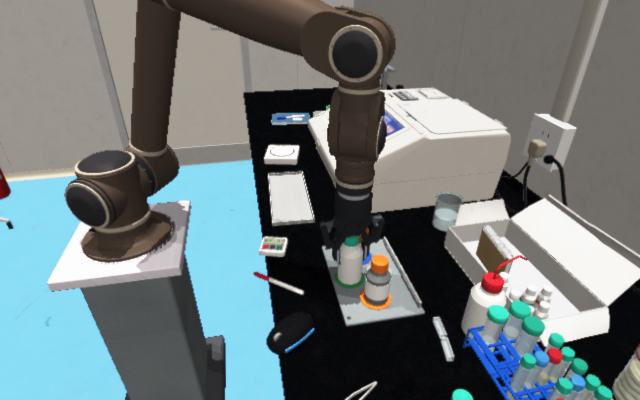

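Emit:
{"name": "apply_moves", "arguments": {"targets": [[0,0,-3,0,0,0,1],[0,0,-5,0,0,0,1],[0,0,-8,0,0,0,1],[0,0,-14,0,0,0,1],[0,0,0,0,0,0,1]], "grip_force": 50}}

```text
t: 7.5
ee_pos: [0.5376, -0.2923, 0.094]
ee_rot: [2.219, 2.219, 0.002]
force: [0.8, -0.3, -1.1]
grip_width: 0.0528
```

Run:
```python
from h import *
p=snap('side');plan([.537,-.291,.061],0)
a=cv2.cvtColor(p['image'],cv2.COLOR_RGB2BGR)[190:330,290:450]
cv2.imwrite('pics/s2.png',cv2.resize(a,None,fx=4,fy=4,interpolation=cv2.INTER_CUBIC))
```

```text
t 7.55 at [ 0.5373 -0.2921  0.093 ] shift tool mm [ 1.2 -0.4 32. ] final-frame shift [ 1.1 -0.3 32. ] turn [ 0.002  0.001 -0.   ] w 0.0532 F [ 0.2 -0.7 -1.2]
```

View pics/s2.png

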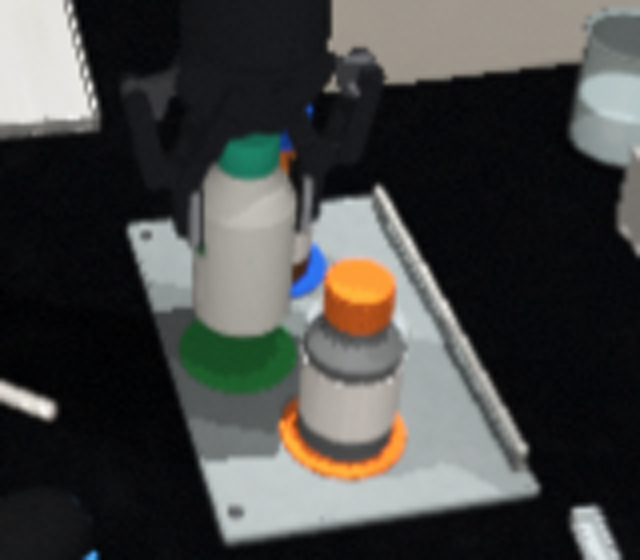

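Emit:
{"name": "apply_moves", "arguments": {"targets": [[0,-5,-15,0,0,0,1],[0,-12,-20,0,0,0,1],[0,-18,-15,0,0,0,1],[6,-18,-10,0,0,0,1],[14,-13,0,0,0,0,1],[22,-8,0,0,0,0,1],[30,-4,0,0,0,0,1],[35,0,0,0,0,0,1],[38,0,0,0,0,0,1],[38,0,0,0,0,0,1]]}}

```text
t: 8.55
ee_pos: [0.4578, -0.1075, 0.1521]
ee_rot: [2.222, 2.22, 0.0]
force: [0.6, -0.1, -0.9]
grip_width: 0.0534
```

Emit:
{"name": "apply_moves", "arguments": {"targets": [[38,0,0,0,0,0,1],[38,0,0,0,0,0,1],[38,0,0,0,0,0,1],[38,0,0,0,0,0,1],[38,0,0,0,0,0,1],[38,0,0,0,0,0,1],[36,0,10,0,0,0,1],[26,0,15,0,0,0,1],[16,0,20,0,0,0,1],[8,0,20,0,0,0,1]]}}

```text
t: 9.55
ee_pos: [0.4583, 0.2068, 0.0865]
ee_rot: [2.219, 2.223, 0.002]
force: [0.5, 0.6, -1.2]
grip_width: 0.053
```

Emit:
{"name": "apply_moves", "arguments": {"targets": [[3,0,15,0,0,0,1],[0,0,8,0,0,0,1],[0,0,0,0,0,0,1]]}}

```text
t: 9.85
ee_pos: [0.4576, 0.2079, 0.0627]
ee_rot: [-2.221, -2.221, 0.003]
force: [0.2, -0.3, 0.5]
grip_width: 0.0531
```

Run:
```python
from h import *
plan([.459,.208,.055],0)
p=snap('side')
a=cv2.cvtColor(p['image'],cv2.COLOR_RGB2BGR)[100:240,230:390]
cv2.imwrite('pics/s3.png',cv2.resize(a,None,fx=4,fy=4,interpolation=cv2.INTER_CUBIC))
```

```text
t 9.85 at [0.4576 0.2079 0.0627] shift tool mm [0.2 1.4 7.7] final-frame shift [0.1 1.4 7.7] turn [-0.002  0.001  0.   ] w 0.0531 F [ 0.2 -0.3  0.5]
```

View pics/s3.png

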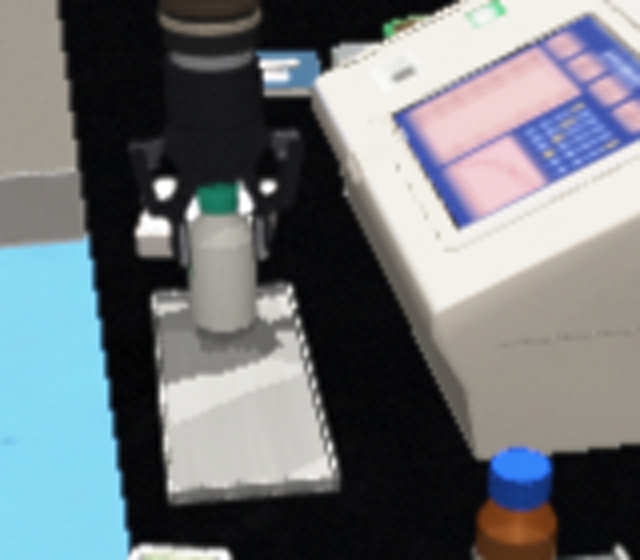

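Emit:
{"name": "apply_moves", "arguments": {"targets": [[0,1,3,0,0,0,1],[0,0,2,0,0,0,1],[0,0,1,0,0,0,1],[0,0,0,0,0,0,1]]}}

```text
t: 10.3
ee_pos: [0.4595, 0.2083, 0.0574]
ee_rot: [2.222, 2.221, 0.0]
force: [0.3, -0.5, -1.6]
grip_width: 0.0529
```

Emit:
{"name": "apply_moves", "arguments": {"targets": [[0,0,1,0,0,0,1],[0,0,1,0,0,0,1],[0,0,0,0,0,0,1]]}}

```text
t: 10.6
ee_pos: [0.4594, 0.2083, 0.0552]
ee_rot: [-2.221, -2.221, 0.0]
force: [0.8, -1.1, -1.4]
grip_width: 0.053
```

Emit:
{"name": "apply_moves", "arguments": {"targets": [[0,0,1,0,0,0,1],[0,0,1,0,0,0,1],[0,0,0,0,0,0,1]]}}

```text
t: 10.9
ee_pos: [0.4595, 0.2086, 0.0549]
ee_rot: [2.221, 2.222, 0.002]
force: [-3.4, -2.1, 11.6]
grip_width: 0.0532
```

Emit:
{"name": "apply_moves", "arguments": {"targets": [[0,0,-1,0,0,0,1],[0,0,0,0,0,0,-1],[0,0,0,0,0,0,-1],[0,0,0,0,0,0,-1],[0,0,0,0,0,0,-1],[0,0,0,0,0,0,-1],[0,0,-15,0,0,0,-1],[0,0,-30,0,0,0,-1],[0,0,-40,0,0,0,-1],[0,0,-40,0,0,0,-1]]}}

```text
t: 11.9
ee_pos: [0.4589, 0.2081, 0.1803]
ee_rot: [-2.221, -2.221, 0.002]
force: [1.4, 0.6, 0.4]
grip_width: 0.0854
```

Run:
```python
from h import *
plan([.576,-.3635,.2],0)
p=snap('wrist','w3');plan([.578,-.22,.2],0)
```

```text
t 11.9 at [0.4589 0.2081 0.1803] shift tool mm [-571.7  117.   -19.6] final-frame shift [-571.6  117.1  -19.7] turn [-0.001  0.    -0.   ] w 0.0854 F [1.4 0.6 0.4]
t 11.95 at [0.4615 0.2093 0.1874] shift tool mm [-429.3  116.6  -13.2] final-frame shift [-429.3  116.5  -12.6] turn [ 0.008 -0.004 -0.   ] w 0.0857 F [1.8 0.3 5.6]
```

View pics/w3.png

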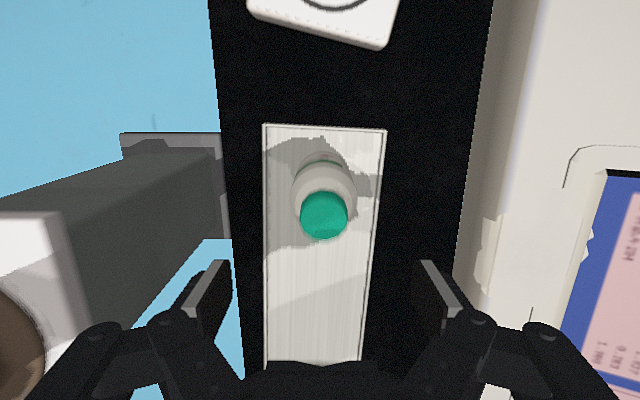

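Emit:
{"name": "apply_moves", "arguments": {"targets": [[-25,0,0,0,0,0,-1],[-40,0,0,0,0,0,-1],[-46,0,0,0,0,0,-1],[-46,0,0,0,0,0,-1],[-46,0,0,0,0,0,-1],[-46,0,0,0,0,0,-1],[-44,10,0,0,0,0,-1],[-36,22,0,0,0,0,-1],[-34,26,0,0,0,0,-1],[-30,26,0,0,0,0,-1]]}}

```text
t: 12.95
ee_pos: [0.544, -0.1868, 0.1792]
ee_rot: [2.223, 2.22, 0.0]
force: [0.8, 0.1, 1.2]
grip_width: 0.085
```

Emit:
{"name": "apply_moves", "arguments": {"targets": [[-25,21,5,0,0,0,-1],[-11,12,20,0,0,0,-1],[0,0,25,0,0,0,-1],[0,0,20,0,0,0,-1],[0,0,10,0,0,0,-1],[0,0,0,0,0,0,-1]]}}

```text
t: 13.55
ee_pos: [0.5754, -0.2203, 0.0976]
ee_rot: [-2.22, -2.219, 0.002]
force: [-0.2, -0.3, 0.7]
grip_width: 0.0856
```

Run:
```python
from h import *
plan([.578,-.22,.058],0)
```

```text
t 13.55 at [ 0.5754 -0.2203  0.0976] shift tool mm [ 0.2  2.7 39.6] final-frame shift [ 0.3  2.6 39.6] turn [-0.003 -0.001 -0.   ] w 0.0856 F [-0.2 -0.3  0.7]
```

Emit:
{"name": "apply_moves", "arguments": {"targets": [[0,2,18,0,0,0,-1],[0,0,13,0,0,0,-1],[0,0,8,0,0,0,-1],[0,0,0,0,0,0,-1],[0,0,0,0,0,0,1],[0,0,0,0,0,0,1],[0,0,0,0,0,0,1],[0,0,0,0,0,0,1],[0,0,0,0,0,0,1],[0,0,0,0,0,0,1]], "grip_force": 50}}

```text
t: 14.55
ee_pos: [0.5789, -0.2209, 0.0615]
ee_rot: [2.22, 2.22, 0.001]
force: [-2.2, -0.9, 6.0]
grip_width: 0.0467
```

Emit:
{"name": "apply_moves", "arguments": {"targets": [[0,0,0,0,0,0,1]]}}

```text
t: 14.65
ee_pos: [0.5789, -0.2209, 0.0614]
ee_rot: [2.22, 2.22, 0.001]
force: [-1.1, -0.1, 6.8]
grip_width: 0.0465
```

Emit:
{"name": "apply_moves", "arguments": {"targets": [[0,0,-5,0,0,0,1],[0,0,-12,0,0,0,1],[0,-3,-20,0,0,0,1],[0,-10,-25,0,0,0,1],[2,-20,-20,0,0,0,1],[6,-26,-10,0,0,0,1],[14,-26,0,0,0,0,1],[22,-20,0,0,0,0,1],[30,-12,0,0,0,0,1],[36,-5,0,0,0,0,1]]}}

```text
t: 15.65
ee_pos: [0.4552, -0.1103, 0.1532]
ee_rot: [2.224, 2.218, 0.0]
force: [1.2, 0.7, -1.0]
grip_width: 0.0466
```

Emit:
{"name": "apply_moves", "arguments": {"targets": [[38,-2,0,0,0,0,1],[38,0,0,0,0,0,1],[38,0,0,0,0,0,1],[38,0,5,0,0,0,1],[34,0,12,0,0,0,1],[23,0,18,0,0,0,1],[13,0,20,0,0,0,1],[2,0,18,0,0,0,1],[0,0,10,0,0,0,1],[0,0,0,0,0,0,1]]}}

```text
t: 16.65
ee_pos: [0.4535, 0.1131, 0.0685]
ee_rot: [-2.221, -2.221, 0.003]
force: [0.6, -0.0, -0.6]
grip_width: 0.0464
```

Run:
```python
from h import *
plan([.455,.113,.0535],0)
```

```text
t 16.65 at [0.4535 0.1131 0.0685] shift tool mm [-0.1  1.5 15. ] final-frame shift [-0.1  1.5 15. ] turn [-0.002  0.001  0.   ] w 0.0464 F [ 0.6 -0.  -0.6]
```

Emit:
{"name": "apply_moves", "arguments": {"targets": [[0,0,6,0,0,0,1],[0,0,4,0,0,0,1],[0,0,2,0,0,0,1],[0,0,1,0,0,0,1],[0,0,1,0,0,0,1],[0,0,1,0,0,0,1],[0,0,0,0,0,0,1]]}}

```text
t: 17.35
ee_pos: [0.4544, 0.1134, 0.0543]
ee_rot: [2.221, 2.221, -0.0]
force: [0.2, -0.0, -0.5]
grip_width: 0.0468
```

Emit:
{"name": "apply_moves", "arguments": {"targets": [[0,0,1,0,0,0,1],[0,0,1,0,0,0,1],[0,0,0,0,0,0,1]]}}

```text
t: 17.65
ee_pos: [0.4546, 0.1135, 0.0534]
ee_rot: [2.221, 2.221, 0.001]
force: [-3.8, -0.6, 8.7]
grip_width: 0.0464
```

Emit:
{"name": "apply_moves", "arguments": {"targets": [[0,0,-1,0,0,0,1],[0,0,0,0,0,0,-1],[0,0,0,0,0,0,-1],[0,0,0,0,0,0,-1],[0,0,0,0,0,0,-1],[0,0,0,0,0,0,-1],[0,0,-15,0,0,0,-1],[0,0,-30,0,0,0,-1],[0,0,-40,0,0,0,-1],[-5,0,-35,0,0,0,-1]]}}

```text
t: 18.65
ee_pos: [0.4543, 0.1086, 0.1748]
ee_rot: [-2.221, -2.222, -0.0]
force: [1.0, 0.0, 0.0]
grip_width: 0.0855
```

Emit:
{"name": "apply_moves", "arguments": {"targets": [[-25,0,0,0,0,0,-1],[-40,0,0,0,0,0,-1],[-46,0,0,0,0,0,-1],[-46,0,0,0,0,0,-1],[-46,4,0,0,0,0,-1],[-46,10,0,0,0,0,-1],[-44,18,0,0,0,0,-1],[-42,22,0,0,0,0,-1],[-42,22,0,0,0,0,-1],[-40,20,0,0,0,0,-1]]}}

```text
t: 19.65
ee_pos: [0.551, -0.3108, 0.173]
ee_rot: [2.222, 2.221, 0.0]
force: [0.5, 0.5, 1.0]
grip_width: 0.0852
```

Emit:
{"name": "apply_moves", "arguments": {"targets": [[-32,14,0,0,0,0,-1],[-18,9,10,0,0,0,-1],[-5,2,25,0,0,0,-1],[0,0,30,0,0,0,-1],[0,0,25,0,0,0,-1],[0,0,10,0,0,0,-1],[0,0,0,0,0,0,-1]]}}

```text
t: 20.35
ee_pos: [0.5745, -0.363, 0.0715]
ee_rot: [-2.219, -2.219, 0.001]
force: [-0.2, 0.6, 0.4]
grip_width: 0.0854
```

Run:
```python
from h import *
plan([.5765,-.363,.045],0)
```

```text
t 20.35 at [ 0.5745 -0.363   0.0715] shift tool mm [ 0.   2.1 26.5] final-frame shift [ 0.   2.  26.5] turn [-0.003 -0.002 -0.   ] w 0.0854 F [-0.2  0.6  0.4]
```

Emit:
{"name": "apply_moves", "arguments": {"targets": [[0,2,13,0,0,0,-1],[0,0,8,0,0,0,-1],[0,0,4,0,0,0,-1],[0,0,0,0,0,0,-1],[0,0,0,0,0,0,1],[0,0,0,0,0,0,1],[0,0,0,0,0,0,1],[0,0,0,0,0,0,1],[0,0,0,0,0,0,1],[0,0,0,0,0,0,1]]}}

```text
t: 21.35
ee_pos: [0.5779, -0.364, 0.0493]
ee_rot: [2.22, 2.22, 0.001]
force: [0.4, 0.3, 5.7]
grip_width: 0.0501
```

Emit:
{"name": "apply_moves", "arguments": {"targets": [[0,0,0,0,0,0,1]]}}

```text
t: 21.45
ee_pos: [0.578, -0.364, 0.0493]
ee_rot: [2.22, 2.22, 0.001]
force: [0.3, 0.3, 5.3]
grip_width: 0.0505
```

Emit:
{"name": "apply_moves", "arguments": {"targets": [[0,0,-5,0,0,0,1],[0,0,-12,0,0,0,1],[0,-3,-20,0,0,0,1],[0,-10,-25,0,0,0,1],[2,-20,-20,0,0,0,1],[6,-26,-10,0,0,0,1],[14,-26,0,0,0,0,1],[22,-20,0,0,0,0,1],[30,-12,0,0,0,0,1],[36,-6,0,0,0,0,1]]}}

```text
t: 22.45
ee_pos: [0.453, -0.2532, 0.1408]
ee_rot: [-2.224, -2.219, 0.0]
force: [1.0, 0.1, -1.4]
grip_width: 0.0501
```

Emit:
{"name": "apply_moves", "arguments": {"targets": [[38,-4,0,0,0,0,1],[38,0,0,0,0,0,1],[38,0,0,0,0,0,1],[38,0,0,0,0,0,1],[38,0,5,0,0,0,1],[35,0,12,0,0,0,1],[26,0,18,0,0,0,1],[14,0,20,0,0,0,1],[7,0,18,0,0,0,1],[0,0,10,0,0,0,1]]}}

```text
t: 23.45
ee_pos: [0.4496, 0.0192, 0.0564]
ee_rot: [-2.219, -2.223, 0.002]
force: [-0.0, -1.0, -1.8]
grip_width: 0.0504
```

Emit:
{"name": "apply_moves", "arguments": {"targets": [[0,0,0,0,0,0,1]]}}

```text
t: 23.55
ee_pos: [0.4494, 0.0183, 0.0564]
ee_rot: [-2.22, -2.221, 0.003]
force: [0.0, -0.3, -2.1]
grip_width: 0.0502
```

Run:
```python
from h import *
plan([.451,.018,.0413],0)
```

```text
t 23.55 at [0.4494 0.0183 0.0564] shift tool mm [-0.3  1.6 15.1] final-frame shift [-0.3  1.6 15.1] turn [-0.002  0.     0.   ] w 0.0502 F [ 0.  -0.3 -2.1]
```

Emit:
{"name": "apply_moves", "arguments": {"targets": [[0,0,6,0,0,0,1],[0,0,4,0,0,0,1],[0,0,2,0,0,0,1],[0,0,1,0,0,0,1],[0,0,1,0,0,0,1],[0,0,1,0,0,0,1],[0,0,1,0,0,0,1],[0,0,1,0,0,0,1],[0,0,0,0,0,0,1]]}}

```text
t: 24.45
ee_pos: [0.4506, 0.0184, 0.0412]
ee_rot: [2.221, 2.221, 0.001]
force: [-3.5, -0.4, 7.1]
grip_width: 0.0505
```

Emit:
{"name": "apply_moves", "arguments": {"targets": [[0,0,-1,0,0,0,1],[0,0,0,0,0,0,-1],[0,0,0,0,0,0,-1],[0,0,0,0,0,0,-1],[0,0,0,0,0,0,-1],[0,0,0,0,0,0,-1],[0,0,-15,0,0,0,-1],[0,0,-35,0,0,0,-1],[0,0,-45,0,0,0,-1],[0,0,-45,0,0,0,-1]]}}

```text
t: 25.45
ee_pos: [0.4498, 0.0183, 0.1825]
ee_rot: [-2.221, -2.221, 0.001]
force: [0.1, 0.7, -0.0]
grip_width: 0.0856
```

Emit:
{"name": "apply_moves", "arguments": {"targets": [[-20,0,0,0,0,0,-1],[-40,0,0,0,0,0,-1],[-46,0,0,0,0,0,-1],[-46,4,0,0,0,0,-1],[-42,16,0,0,0,0,-1],[-37,22,0,0,0,0,-1],[-30,28,0,0,0,0,-1],[-25,30,0,0,0,0,-1],[-20,25,0,0,0,0,-1],[-5,12,0,0,0,0,-1]]}}

```text
t: 26.45
ee_pos: [0.5889, -0.2948, 0.1798]
ee_rot: [-2.223, -2.219, 0.001]
force: [0.5, -0.7, -0.1]
grip_width: 0.0853
```

Emit:
{"name": "apply_moves", "arguments": {"targets": [[0,0,0,0,0,-0.145,-1],[0,0,0,0,0,-0.145,-1],[0,0,0,0,0,-0.145,-1],[0,0,0,0,0,-0.145,-1],[0,0,0,0,0,-0.145,-1],[0,0,0,0,0,-0.145,-1],[0,0,0,0,0,-0.145,-1],[0,0,0,0,0,-0.145,-1],[0,0,0,0,0,-0.145,-1],[0,0,0,0,0,-0.145,-1]]}}

```text
t: 27.45
ee_pos: [0.5874, -0.2926, 0.181]
ee_rot: [-0.18, -3.136, -0.0]
force: [0.5, 0.5, 0.3]
grip_width: 0.0855
```

Emit:
{"name": "apply_moves", "arguments": {"targets": [[0,0,0,0,0,-0.12,-1],[0,0,0,0,0,0,-1]]}}

```text
t: 27.65
ee_pos: [0.5874, -0.2926, 0.181]
ee_rot: [-0.001, -3.141, -0.0]
force: [-1.2, 0.7, -0.1]
grip_width: 0.0858
```

Run:
```python
from h import *
p=snap('wrist','w4');plan([.6055,-.2925,.1],np.pi/2)
import pickle;pickle.dump(p,open('w4.pkl','wb'))
p=snap('top','t4');pickle.dump(p,open('t4.pkl','wb'))
```

```text
t 27.7 at [ 0.5874 -0.2926  0.1811] shift tool mm [-18.1   0.2  81.1] final-frame shift [-18.1   0.1  81.1] turn [ 0.    -0.    -0.003] w 0.0855 F [-0.8 -0.2 -0.2]
```

View pics/w4.png

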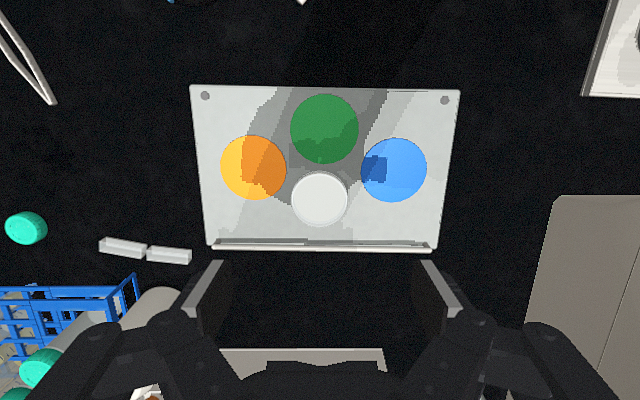

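View pics/t4.png

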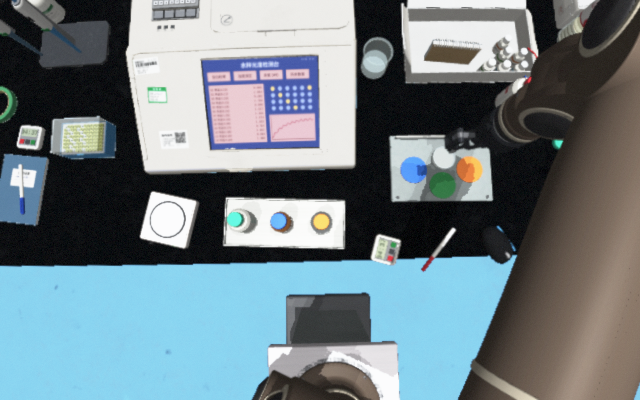

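Run:
```python
from h import *
from scipy.optimize import least_squares as LS
import pickle
p=pickle.load(open('w4.pkl','rb'));t=pickle.load(open('t4.pkl','rb'))
def fit(p,m,z,r):
    c=max(cv2.findContours(m.astype(np.uint8),0,1)[0],key=cv2.contourArea);c=cv2.convexHull(c)[:,0]
    W=np.array([onz(p,*x,z)[:2] for x in c]);g=LS(lambda q:np.hypot(*(W-q[:2]).T)-q[2],[*W.mean(0),r],loss='soft_l1',f_scale=.001)
    return g.x.round(4),np.abs(g.fun).max().round(4)
for nm,P,R in[('wrist',p,(80,250,190,460)),('top',t,(130,205,385,500))]:
    hsv=cv2.cvtColor(P['image'],cv2.COLOR_RGB2HSV).astype(int)
    S=np.zeros(hsv.shape[:2],bool);S[R[0]:R[1],R[2]:R[3]]=1
    for n,lo,hi in[('green',55,80),('blue',100,120),('orange',8,25)]:
        print(nm,n,fit(P,S&(hsv[...,0]>=lo)&(hsv[...,0]<=hi)&(hsv[...,1]>120),.011,.034))
g=p['image'].min(2).astype(int)
for th in(215,225):
    m=g>th;m[:170]=0;m[228:]=0;m[:,:285]=0;m[:,355:]=0
    print('dish',th,fit(p,m,.024,.0295))
```

```text
wrist green (array([ 0.5374, -0.2901,  0.0333]), np.float64(0.0003))
wrist blue (array([ 0.5784, -0.2194,  0.0333]), np.float64(0.0002))
wrist orange (array([ 0.5758, -0.3622,  0.0334]), np.float64(0.0003))
top green (array([ 0.5371, -0.2902,  0.0319]), np.float64(0.0005))
top blue (array([ 0.5778, -0.2195,  0.0329]), np.float64(0.0005))
top orange (array([ 0.5757, -0.3626,  0.0328]), np.float64(0.0006))
dish 215 (array([ 0.6054, -0.295 ,  0.0277]), np.float64(0.0021))
dish 225 (array([ 0.6055, -0.295 ,  0.0274]), np.float64(0.0009))
```

Emit:
{"name": "apply_moves", "arguments": {"targets": [[-9,-1,20,0,0,0,-1],[-9,-1,35,0,0,0,-1],[0,0,40,0,0,0,-1],[0,0,35,0,0,0,-1],[0,0,20,0,0,0,-1],[0,0,10,0,0,0,-1],[0,0,0,0,0,0,-1]], "grip_force": 30}}

```text
t: 28.45
ee_pos: [0.6046, -0.2943, 0.0199]
ee_rot: [-0.003, -3.139, -0.002]
force: [-0.5, -0.6, 0.6]
grip_width: 0.0859
```

Run:
```python
from h import *
plan([.6055,-.294,.007],np.pi/2)
p=snap('side');
a=cv2.cvtColor(p['image'],cv2.COLOR_RGB2BGR)[190:330,290:450]
cv2.imwrite('pics/s5.png',cv2.resize(a,None,fx=4,fy=4,interpolation=cv2.INTER_CUBIC))
p=snap('wrist','w5')
```

```text
t 28.45 at [ 0.6046 -0.2943  0.0199] shift tool mm [-0.9  0.2 12.9] final-frame shift [-0.9  0.3 12.9] turn [ 0.001 -0.002 -0.002] w 0.0859 F [-0.5 -0.6  0.6]
```

View pics/s5.png

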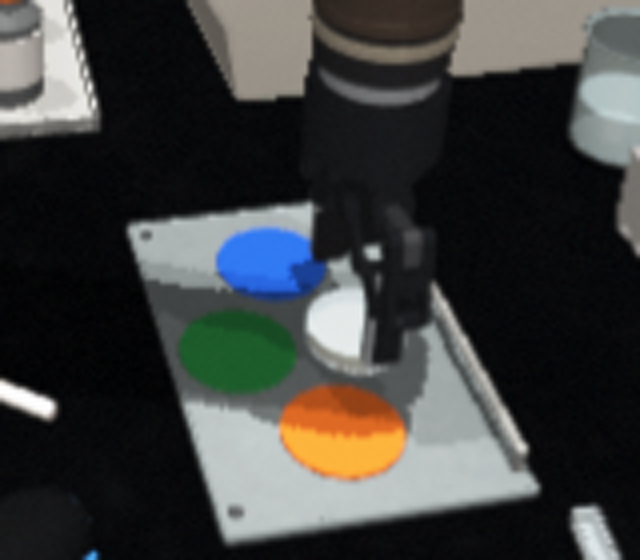

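View pics/w5.png

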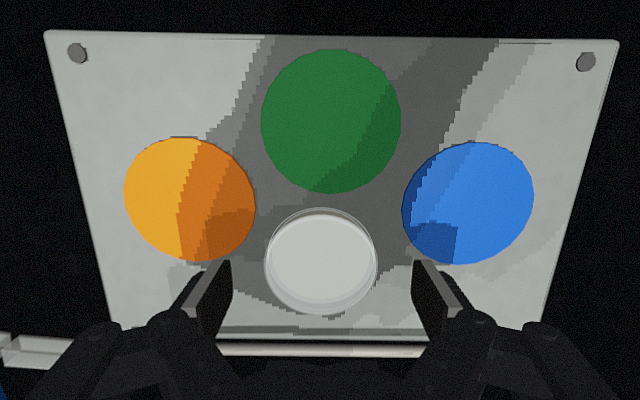

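Emit:
{"name": "apply_moves", "arguments": {"targets": [[0,0,7,0,0,0,-1],[0,0,4,0,0,0,-1],[0,0,2,0,0,0,-1],[0,0,0,0,0,0,-1]]}}

```text
t: 28.95
ee_pos: [0.6053, -0.2946, 0.0081]
ee_rot: [-0.001, -3.141, -0.0]
force: [0.0, 0.9, 0.3]
grip_width: 0.0851
```

Emit:
{"name": "apply_moves", "arguments": {"targets": [[0,0,0,0,0,0,1],[0,0,0,0,0,0,1],[0,0,0,0,0,0,1],[0,0,0,0,0,0,1],[0,0,0,0,0,0,1],[0,0,0,0,0,0,1]]}}

```text
t: 29.55
ee_pos: [0.6057, -0.2948, 0.0089]
ee_rot: [0.001, 3.141, -0.001]
force: [-0.3, 0.3, 5.2]
grip_width: 0.057
```

Run:
```python
from h import *
plan([.6055,-.294,.007],np.pi/2)
p=snap('side');
a=cv2.cvtColor(p['image'],cv2.COLOR_RGB2BGR)[190:330,290:450]
cv2.imwrite('pics/s6.png',cv2.resize(a,None,fx=4,fy=4,interpolation=cv2.INTER_CUBIC))
p=snap('wrist','w6')
```

```text
t 29.55 at [ 0.6057 -0.2948  0.0089] shift tool mm [0.2 0.8 1.9] final-frame shift [0.2 0.8 1.9] turn [-0.     0.001 -0.001] w 0.057 F [-0.3  0.3  5.2]
```

View pics/s6.png

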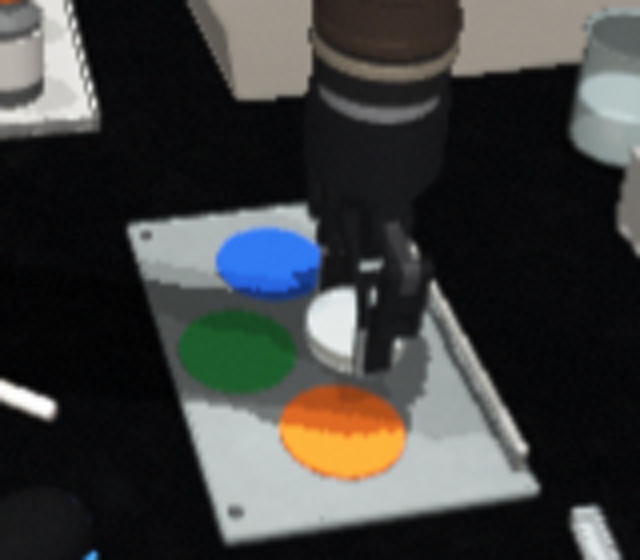

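View pics/w6.png

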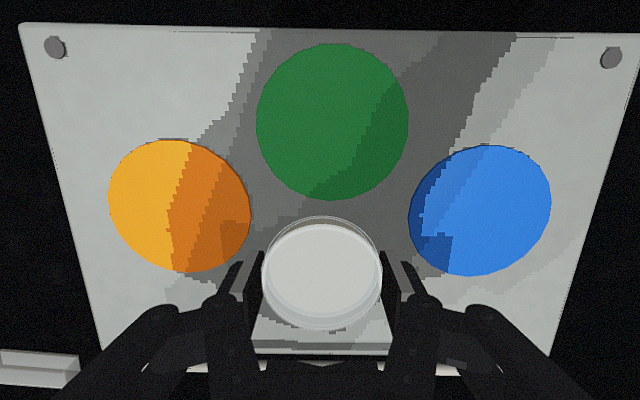

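Emit:
{"name": "apply_moves", "arguments": {"targets": [[0,0,-3,0,0,0,1],[0,0,-6,0,0,0,1],[0,0,-12,0,0,0,1],[0,0,-20,0,0,0,1],[3,0,-30,0,0,0,1],[10,0,-35,0,0,0,1],[18,3,-33,0,0,0,1],[22,8,-20,0,0,0,1],[22,16,-11,0,0,0,1],[22,24,0,0,0,0,1]]}}

```text
t: 30.65
ee_pos: [0.5086, -0.2442, 0.1813]
ee_rot: [0.004, 3.138, -0.003]
force: [0.2, 0.1, 0.1]
grip_width: 0.0567
```

Run:
```python
from h import *
plan([.4678,.3985,.07],np.pi/2)
p=snap('wrist','w7')
```

```text
t 30.65 at [ 0.5086 -0.2442  0.1813] shift tool mm [ 42.7 642.9 109.8] final-frame shift [ 40.8 642.7 111.3] turn [-0.002  0.004 -0.002] w 0.0567 F [0.2 0.1 0.1]
```

View pics/w7.png

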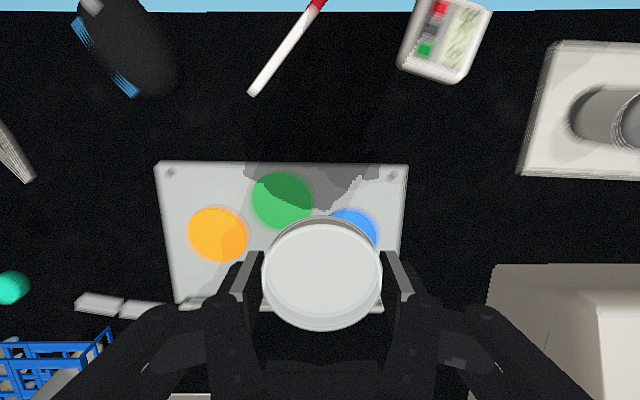

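Emit:
{"name": "apply_moves", "arguments": {"targets": [[15,32,0,0,0,0,1],[12,40,0,0,0,0,1],[8,44,0,0,0,0,1],[6,44,0,0,0,0,1],[0,46,0,0,0,0,1],[0,46,0,0,0,0,1],[0,46,0,0,0,0,1],[0,46,0,0,0,0,1],[0,46,0,0,0,0,1],[0,46,0,0,0,0,1]]}}

```text
t: 31.7
ee_pos: [0.4676, 0.1944, 0.1793]
ee_rot: [0.001, 3.14, 0.001]
force: [1.8, 0.5, -0.2]
grip_width: 0.0572
```

Emit:
{"name": "apply_moves", "arguments": {"targets": [[0,46,0,0,0,0,1],[0,44,0,0,0,0,1],[0,42,0,0,0,0,1],[0,36,0,0,0,0,1],[0,24,10,0,0,0,1],[0,13,20,0,0,0,1],[0,2,20,0,0,0,1],[0,0,15,0,0,0,1],[0,0,0,0,0,0,1],[0,0,0,0,0,0,1]]}}

```text
t: 32.7
ee_pos: [0.468, 0.3995, 0.114]
ee_rot: [-0.001, -3.142, 0.0]
force: [-0.3, 0.4, -0.5]
grip_width: 0.0571
```

Run:
```python
from h import *
plan([.4678,.3985,.033],np.pi/2)
p=snap('wrist','w8')
import pickle;pickle.dump(p,open('w8.pkl','wb'))
```

```text
t 32.7 at [0.468  0.3995 0.114 ] shift tool mm [ 0.2 -1.  81. ] final-frame shift [ 0.2 -1.  81. ] turn [-0.    -0.    -0.001] w 0.0571 F [-0.3  0.4 -0.5]
```

View pics/w8.png

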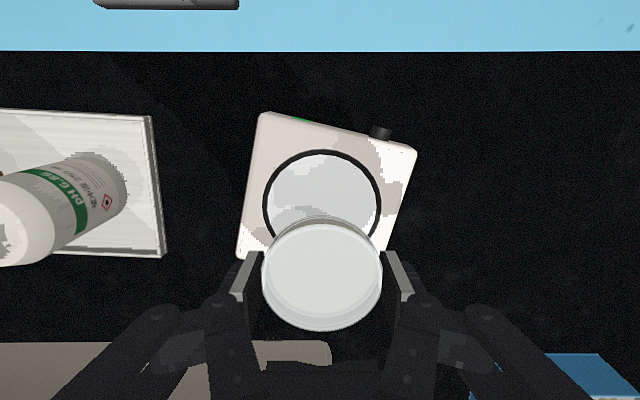

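Run:
```python
from h import *
from scipy.optimize import least_squares as LS
import pickle;p=pickle.load(open('w8.pkl','rb'))
g=p['image'].max(2).astype(int)
m=g<90;m[:146]=0;m[225:]=0;m[:,:260]=0;m[:,384:]=0
k,l,st,c=cv2.connectedComponentsWithStats(m.astype(np.uint8));i=1+np.argmax(st[1:,4]);print(st[i])
v,u=np.where(l==i);W=np.array([onz(p,a,b,.032)[:2] for a,b in zip(u,v)])
r=LS(lambda q:np.hypot(*(W-q[:2]).T)-.0435,[.46,.39],loss='soft_l1',f_scale=.001);print('plate',r.x.round(4),np.abs(r.fun).max().round(4))
# dish: upper rim ellipse cols 261..382, rows ~221(far)..331(near)
for z in(.129,):
    for a,b in[((261.5,275),(382,275)),((321,222),(321,331))]:
        A=onz(p,*a,z);B=onz(p,*b,z);print((A+B)[:2]/2,np.linalg.norm(A-B))
```

```text
[ 262  149  119   76 1035]
plate [0.4679 0.3993] 0.002
[0.46541577 0.39954731] 0.055950065876124076
[0.46803563 0.39919572] 0.058360089138687975
```

Emit:
{"name": "apply_moves", "arguments": {"targets": [[0,0,12,0,0,0,1],[0,0,20,0,0,0,1],[0,0,20,0,0,0,1],[0,0,14,0,0,0,1],[0,0,7,0,0,0,1],[0,0,3,0,0,0,1],[0,0,1,0,0,0,1],[0,0,0,0,0,0,1]]}}

```text
t: 33.55
ee_pos: [0.4683, 0.3998, 0.037]
ee_rot: [0.001, 3.141, 0.001]
force: [-0.3, -0.4, -0.3]
grip_width: 0.0568
```

Emit:
{"name": "apply_moves", "arguments": {"targets": [[0,0,1,0,0,0,1],[0,0,1,0,0,0,1],[0,0,0,0,0,0,1]]}}

```text
t: 33.85
ee_pos: [0.468, 0.3995, 0.0345]
ee_rot: [0.001, 3.141, 0.0]
force: [-0.2, -0.8, -0.5]
grip_width: 0.057
```

Emit:
{"name": "apply_moves", "arguments": {"targets": [[0,0,1,0,0,0,1],[0,0,0.5,0,0,0,1],[0,0,0.5,0,0,0,1],[0,0,0,0,0,0,1]]}}

```text
t: 34.25
ee_pos: [0.468, 0.3995, 0.0328]
ee_rot: [0.001, 3.141, 0.0]
force: [-1.4, -0.5, 5.1]
grip_width: 0.0568
```

Emit:
{"name": "apply_moves", "arguments": {"targets": [[0,0,0,0,0,0,-1],[0,0,0,0,0,0,-1],[0,0,0,0,0,0,-1],[0,0,0,0,0,0,-1],[0,0,0,0,0,0,-1],[0,0,-10,0,0,0,-1],[0,0,-25,0,0,0,-1],[0,0,-40,0,0,0,-1],[0,0,-45,0,0,0,-1],[0,0,-40,0,0,0,-1]]}}

```text
t: 35.25
ee_pos: [0.4679, 0.3994, 0.1953]
ee_rot: [0.001, 3.141, 0.001]
force: [1.0, 1.2, 0.3]
grip_width: 0.0854
```

Run:
```python
from h import *
plan([.451,.018,.19],0)
p=snap('wrist','w9')
import pickle;pickle.dump(p,open('w9.pkl','wb'))
```

```text
t 35.25 at [0.4679 0.3994 0.1953] shift tool mm [  16.6 -381.4    4.9] final-frame shift [-381.4  -16.9    5.3] turn [0.002 0.    1.57 ] w 0.0854 F [1.  1.2 0.3]
```

View pics/w9.png

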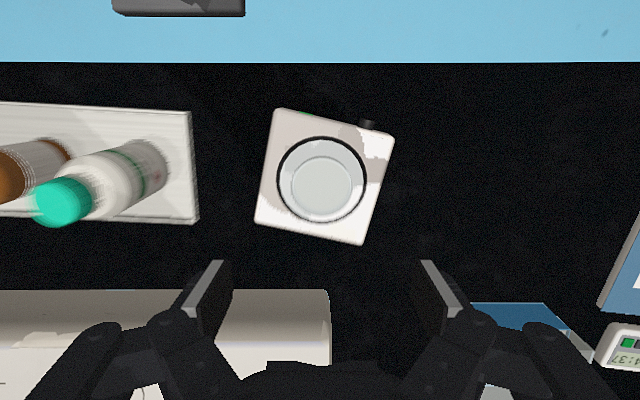

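Emit:
{"name": "apply_moves", "arguments": {"targets": [[0,0,0,0,0,0.145,-1],[0,0,0,0,0,0.145,-1],[0,0,0,0,0,0.145,-1],[0,0,0,0,0,0.145,-1],[0,0,0,0,0,0.145,-1],[0,0,0,0,0,0.145,-1],[0,0,0,0,0,0.145,-1],[0,0,0,0,0,0.145,-1],[0,0,0,0,0,0.145,-1],[0,0,0,0,0,0.145,-1]]}}

```text
t: 36.3
ee_pos: [0.468, 0.3995, 0.1929]
ee_rot: [2.091, 2.344, 0.001]
force: [-0.5, 0.0, 0.4]
grip_width: 0.0852
```

Emit:
{"name": "apply_moves", "arguments": {"targets": [[0,0,0,0,0,0.12,-1],[-25,-3,0,0,0,0,-1],[-40,-5,0,0,0,0,-1],[-45,-5,0,0,0,0,-1],[-46,-4,0,0,0,0,-1],[-46,0,0,0,0,0,-1],[-46,0,0,0,0,0,-1],[-45,0,0,0,0,0,-1],[-40,0,0,0,0,0,-1],[-30,0,5,0,0,0,-1]]}}

```text
t: 37.3
ee_pos: [0.451, 0.0343, 0.1886]
ee_rot: [2.222, 2.219, 0.002]
force: [0.7, 1.1, -0.3]
grip_width: 0.0853
```

Emit:
{"name": "apply_moves", "arguments": {"targets": [[-18,0,15,0,0,0,-1],[0,0,25,0,0,0,-1],[0,0,30,0,0,0,-1],[0,0,25,0,0,0,-1],[0,0,15,0,0,0,-1],[0,0,0,0,0,0,-1]]}}

```text
t: 37.9
ee_pos: [0.4495, 0.0184, 0.0758]
ee_rot: [-2.22, -2.22, 0.004]
force: [0.3, 0.9, 0.2]
grip_width: 0.085
```

Run:
```python
from h import *
plan([.451,.018,.0375],0)
p=snap('top');
a=cv2.cvtColor(p['image'],cv2.COLOR_RGB2BGR)[170:260,130:360]
cv2.imwrite('pics/t10.png',cv2.resize(a,None,fx=3.4,fy=3.4,interpolation=cv2.INTER_CUBIC))
```

```text
t 37.9 at [0.4495 0.0184 0.0758] shift tool mm [-0.4  1.7 38.3] final-frame shift [-0.4  1.5 38.3] turn [-0.003  0.    -0.   ] w 0.085 F [0.3 0.9 0.2]
```

View pics/t10.png

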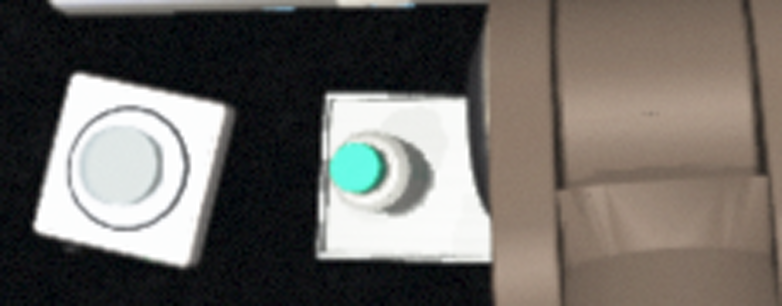

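Run:
```python
from h import *
import pickle;p=pickle.load(open('w9.pkl','rb'))
a=cv2.cvtColor(p['image'],cv2.COLOR_RGB2BGR)[120:240,250:400]
a=cv2.resize(a,None,fx=5,fy=5,interpolation=cv2.INTER_CUBIC)
# overlay predicted circles for dish at plate centre
for z,r,col in[(.032,.042,(0,0,255)),(.032,.0295,(0,255,0)),(.048,.0295,(255,0,0))]:
    pts=np.array([(proj(p,[.4679+r*np.cos(t),.3993+r*np.sin(t),z])-[250,120]+.5)*5 for t in np.linspace(0,6.28,90)])
    cv2.polylines(a,[pts.astype(int)],True,col,1)
cv2.imwrite('pics/ov9.png',a)
```

```text
(no output)
```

View pics/ov9.png

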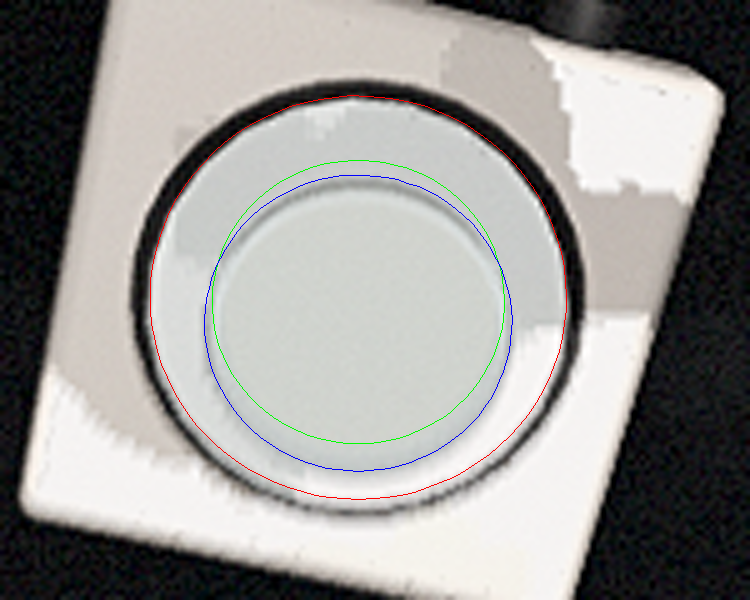

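Emit:
{"name": "apply_moves", "arguments": {"targets": [[0,1,15,0,0,0,-1],[0,0,13,0,0,0,-1],[0,0,8,0,0,0,-1],[0,0,2,0,0,0,-1],[0,0,0,0,0,0,1],[0,0,0,0,0,0,1],[0,0,0,0,0,0,1],[0,0,0,0,0,0,1],[0,0,0,0,0,0,1],[0,0,0,0,0,0,1]], "grip_force": 50}}

```text
t: 38.95
ee_pos: [0.4525, 0.0185, 0.0405]
ee_rot: [2.221, 2.221, 0.002]
force: [-1.2, 0.4, 5.3]
grip_width: 0.0507
```

Emit:
{"name": "apply_moves", "arguments": {"targets": [[0,0,0,0,0,0,1]]}}

```text
t: 39.05
ee_pos: [0.4524, 0.0185, 0.0405]
ee_rot: [2.221, 2.221, 0.002]
force: [-2.5, -0.3, 5.4]
grip_width: 0.0505
```

Emit:
{"name": "apply_moves", "arguments": {"targets": [[0,0,-5,0,0,0,1],[0,0,-12,0,0,0,1],[0,0,-20,0,0,0,1],[-4,0,-25,0,0,0,1],[-12,0,-20,0,0,0,1],[-22,0,-10,0,0,0,1],[-32,0,0,0,0,0,1],[-38,0,0,0,0,0,1],[-38,0,0,0,0,0,1],[-38,4,0,0,0,0,1]]}}

```text
t: 40.05
ee_pos: [0.4557, -0.1669, 0.1324]
ee_rot: [2.221, 2.221, 0.001]
force: [1.2, 0.6, -1.4]
grip_width: 0.0508
```

Emit:
{"name": "apply_moves", "arguments": {"targets": [[-36,10,0,0,0,0,1],[-34,16,0,0,0,0,1],[-32,20,0,0,0,0,1],[-30,22,0,0,0,0,1],[-28,20,0,0,0,0,1],[-20,17,5,0,0,0,1],[-13,11,12,0,0,0,1],[-5,4,18,0,0,0,1],[0,0,18,0,0,0,1],[0,0,12,0,0,0,1]]}}

```text
t: 41.05
ee_pos: [0.5756, -0.3635, 0.0652]
ee_rot: [-2.221, -2.22, 0.001]
force: [-0.4, 0.2, -2.0]
grip_width: 0.0502
```

Emit:
{"name": "apply_moves", "arguments": {"targets": [[0,0,4,0,0,0,1],[0,0,0,0,0,0,1],[0,0,0,0,0,0,1]]}}

```text
t: 41.35
ee_pos: [0.5763, -0.3636, 0.0635]
ee_rot: [2.22, 2.221, 0.0]
force: [0.5, 0.0, -1.8]
grip_width: 0.0504
```

Run:
```python
from h import *
plan([.577,-.3637,.0485],0)
```

```text
t 41.35 at [ 0.5763 -0.3636  0.0635] shift tool mm [-0.1  0.7 15. ] final-frame shift [-0.1  0.7 15. ] turn [0.001 0.001 0.   ] w 0.0504 F [ 0.5  0.  -1.8]
```

Emit:
{"name": "apply_moves", "arguments": {"targets": [[0,0.5,6,0,0,0,1],[0,0,4,0,0,0,1],[0,0,2,0,0,0,1],[0,0,1,0,0,0,1],[0,0,1,0,0,0,1],[0,0,1,0,0,0,1],[0,0,0,0,0,0,1]]}}

```text
t: 42.05
ee_pos: [0.5764, -0.3635, 0.0486]
ee_rot: [2.221, 2.221, 0.0]
force: [-3.5, 2.0, 5.0]
grip_width: 0.0504
```

Emit:
{"name": "apply_moves", "arguments": {"targets": [[0,0,1,0,0,0,1],[0,0,0,0,0,0,1]]}}

```text
t: 42.25
ee_pos: [0.5764, -0.3636, 0.0486]
ee_rot: [2.221, 2.22, 0.0]
force: [-5.4, 2.7, 10.0]
grip_width: 0.0507
```

Emit:
{"name": "apply_moves", "arguments": {"targets": [[0,0,-1,0,0,0,1],[0,0,0,0,0,0,-1],[0,0,0,0,0,0,-1],[0,0,0,0,0,0,-1],[0,0,0,0,0,0,-1],[0,0,0,0,0,0,-1],[0,0,-15,0,0,0,-1],[0,0,-35,0,0,0,-1],[0,0,-45,0,0,0,-1],[0,0,-45,0,0,0,-1]]}}

```text
t: 43.25
ee_pos: [0.5761, -0.3633, 0.1897]
ee_rot: [-2.222, -2.221, 0.0]
force: [0.6, -0.8, -0.0]
grip_width: 0.0857
```

Emit:
{"name": "apply_moves", "arguments": {"targets": [[20,-5,0,0,0,0,-1],[35,-20,0,0,0,0,-1],[38,-25,0,0,0,0,-1],[40,-25,0,0,0,0,-1],[25,-15,0,0,0,0,-1],[0,0,0,0,0,0,-1],[0,0,0,0,0,0,-1]]}}

```text
t: 43.95
ee_pos: [0.4868, -0.2054, 0.1889]
ee_rot: [2.219, 2.221, 0.001]
force: [1.0, 0.6, -0.4]
grip_width: 0.0856
```

Run:
```python
from h import *
plan([.455,.1135,.2],0)
import pickle
p=snap('wrist','w11');pickle.dump(p,open('w11.pkl','wb'))
q=snap('top','t11');pickle.dump(q,open('t11.pkl','wb'))
```

```text
t 43.95 at [ 0.4868 -0.2054  0.1889] shift tool mm [319.  -31.5 -11.6] final-frame shift [318.9 -31.8 -11.1] turn [0.002 0.001 0.001] w 0.0856 F [ 1.   0.6 -0.4]
```

View pics/w11.png

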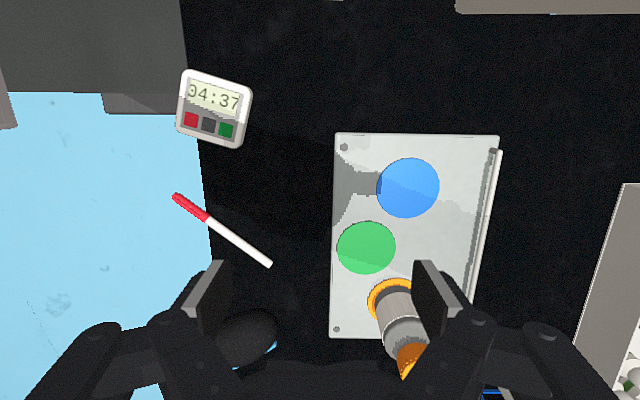

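View pics/t11.png

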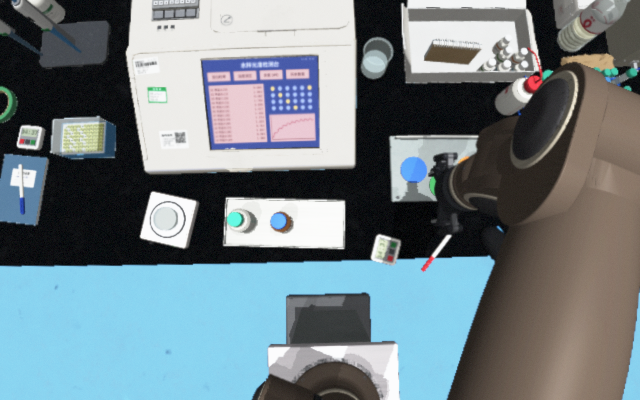

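Emit:
{"name": "apply_moves", "arguments": {"targets": [[25,-6,0,0,0,0,-1],[40,-10,0,0,0,0,-1],[45,-10,0,0,0,0,-1],[46,-6,0,0,0,0,-1],[46,0,0,0,0,0,-1],[44,0,0,0,0,0,-1],[38,0,0,0,0,0,-1],[25,0,5,0,0,0,-1],[10,0,15,0,0,0,-1],[0,0,25,0,0,0,-1]]}}

```text
t: 45.05
ee_pos: [0.4567, 0.115, 0.143]
ee_rot: [2.219, 2.222, 0.004]
force: [-0.9, -0.3, -0.7]
grip_width: 0.0854
```

Emit:
{"name": "apply_moves", "arguments": {"targets": [[0,0,30,0,0,0,-1],[0,0,25,0,0,0,-1],[0,0,12,0,0,0,-1],[0,0,0,0,0,0,-1],[0,0,0,0,0,0,-1]]}}

```text
t: 45.55
ee_pos: [0.4553, 0.1133, 0.076]
ee_rot: [2.222, 2.221, 0.001]
force: [-0.3, -0.2, -0.3]
grip_width: 0.0856
```

Run:
```python
from h import *
plan([.455,.1135,.050],0)
```

```text
t 45.55 at [0.4553 0.1133 0.076 ] shift tool mm [ 0.2 -0.4 26. ] final-frame shift [ 0.2 -0.3 26. ] turn [ 0.    -0.    -0.001] w 0.0856 F [-0.3 -0.2 -0.3]
```

Emit:
{"name": "apply_moves", "arguments": {"targets": [[0,0,12,0,0,0,-1],[0,0,8,0,0,0,-1],[0,0,4,0,0,0,-1],[0,0,1,0,0,0,-1],[0,0,0,0,0,0,1],[0,0,0,0,0,0,1],[0,0,0,0,0,0,1],[0,0,0,0,0,0,1],[0,0,0,0,0,0,1],[0,0,0,0,0,0,1]]}}

```text
t: 46.55
ee_pos: [0.4547, 0.1136, 0.0509]
ee_rot: [2.221, 2.221, 0.001]
force: [-1.7, -1.2, 6.4]
grip_width: 0.0468
```

Emit:
{"name": "apply_moves", "arguments": {"targets": [[0,0,0,0,0,0,1]]}}

```text
t: 46.65
ee_pos: [0.4547, 0.1136, 0.0509]
ee_rot: [2.221, 2.221, 0.001]
force: [-1.6, -0.8, 5.2]
grip_width: 0.0467
```

Emit:
{"name": "apply_moves", "arguments": {"targets": [[0,0,-5,0,0,0,1],[0,0,-12,0,0,0,1],[0,0,-20,0,0,0,1],[-4,0,-25,0,0,0,1],[-12,0,-20,0,0,0,1],[-22,0,-10,0,0,0,1],[-32,0,0,0,0,0,1],[-38,0,0,0,0,0,1],[-38,0,0,0,0,0,1],[-38,2,0,0,0,0,1]]}}

```text
t: 47.65
ee_pos: [0.4563, -0.0719, 0.1433]
ee_rot: [2.22, 2.221, 0.001]
force: [0.8, 0.1, -0.0]
grip_width: 0.0464
```

Emit:
{"name": "apply_moves", "arguments": {"targets": [[-36,8,0,0,0,0,1],[-30,17,0,0,0,0,1],[-26,24,0,0,0,0,1],[-22,25,0,0,0,0,1],[-18,22,5,0,0,0,1],[-12,16,12,0,0,0,1],[-6,8,18,0,0,0,1],[0,1,18,0,0,0,1],[0,0,12,0,0,0,1],[0,0,4,0,0,0,1]]}}

```text
t: 48.65
ee_pos: [0.5766, -0.2202, 0.0721]
ee_rot: [-2.22, -2.22, 0.002]
force: [-0.7, -0.7, -1.6]
grip_width: 0.0465
```

Emit:
{"name": "apply_moves", "arguments": {"targets": [[0,0,0,0,0,0,1],[0,0,0,0,0,0,1]]}}

```text
t: 48.85
ee_pos: [0.5778, -0.2205, 0.0744]
ee_rot: [2.22, 2.221, 0.001]
force: [-0.6, 0.4, -0.3]
grip_width: 0.0467
```

Run:
```python
from h import *
plan([.578,-.2205,.059],0)
```

```text
t 48.85 at [ 0.5778 -0.2205  0.0744] shift tool mm [ 0.   0.2 15.4] final-frame shift [ 0.   0.2 15.4] turn [0.001 0.    0.   ] w 0.0467 F [-0.6  0.4 -0.3]
```

Emit:
{"name": "apply_moves", "arguments": {"targets": [[0,0,6,0,0,0,1],[0,0,4,0,0,0,1],[0,0,2,0,0,0,1],[0,0,1,0,0,0,1],[0,0,1,0,0,0,1],[0,0,1,0,0,0,1],[0,0,0,0,0,0,1]]}}

```text
t: 49.55
ee_pos: [0.5775, -0.2206, 0.059]
ee_rot: [2.221, 2.221, 0.0]
force: [-2.7, -0.1, 2.9]
grip_width: 0.0468
```

Emit:
{"name": "apply_moves", "arguments": {"targets": [[0,0,1,0,0,0,1],[0,0,0,0,0,0,1]]}}

```text
t: 49.75
ee_pos: [0.5775, -0.2207, 0.059]
ee_rot: [2.221, 2.221, 0.0]
force: [-4.4, 1.8, 9.1]
grip_width: 0.0466
```

Emit:
{"name": "apply_moves", "arguments": {"targets": [[0,0,-1,0,0,0,1],[0,0,0,0,0,0,-1],[0,0,0,0,0,0,-1],[0,0,0,0,0,0,-1],[0,0,0,0,0,0,-1],[0,0,0,0,0,0,-1],[0,0,-15,0,0,0,-1],[0,0,-35,0,0,0,-1],[0,0,-45,0,0,0,-1],[0,0,-40,0,0,0,-1]]}}

```text
t: 50.75
ee_pos: [0.5773, -0.2205, 0.195]
ee_rot: [2.221, 2.221, -0.0]
force: [0.2, -0.2, 0.9]
grip_width: 0.0854
```

Emit:
{"name": "apply_moves", "arguments": {"targets": [[15,-15,0,0,0,0,-1],[25,-28,0,0,0,0,-1],[30,-30,0,0,0,0,-1],[36,-25,0,0,0,0,-1],[44,-15,0,0,0,0,-1],[46,-5,0,0,0,0,-1],[46,0,0,0,0,0,-1],[46,0,0,0,0,0,-1],[44,0,0,0,0,0,-1],[40,0,0,0,0,0,-1]]}}

```text
t: 51.75
ee_pos: [0.4591, 0.1535, 0.1935]
ee_rot: [2.221, 2.222, 0.001]
force: [1.1, -0.3, -0.4]
grip_width: 0.0853
```

Emit:
{"name": "apply_moves", "arguments": {"targets": [[32,0,0,0,0,0,-1],[18,0,10,0,0,0,-1],[7,0,25,0,0,0,-1],[0,0,30,0,0,0,-1],[0,0,25,0,0,0,-1],[0,0,12,0,0,0,-1],[0,0,0,0,0,0,-1],[0,0,0,0,0,0,-1]]}}

```text
t: 52.55
ee_pos: [0.4599, 0.2086, 0.0922]
ee_rot: [2.221, 2.221, 0.001]
force: [0.1, 0.5, 0.2]
grip_width: 0.0852
```

Run:
```python
from h import *
plan([.4595,.2083,.053],0)
p=snap('top');
a=cv2.cvtColor(p['image'],cv2.COLOR_RGB2BGR)[125:215,380:500]
cv2.imwrite('pics/t12.png',cv2.resize(a,None,fx=6,fy=6,interpolation=cv2.INTER_CUBIC))
import pickle;pickle.dump(p,open('t12.pkl','wb'))
```

```text
t 52.55 at [0.4599 0.2086 0.0922] shift tool mm [-0.3 -0.5 39.2] final-frame shift [-0.3 -0.4 39.2] turn [ 0.001 -0.    -0.   ] w 0.0852 F [0.1 0.5 0.2]
```

View pics/t12.png

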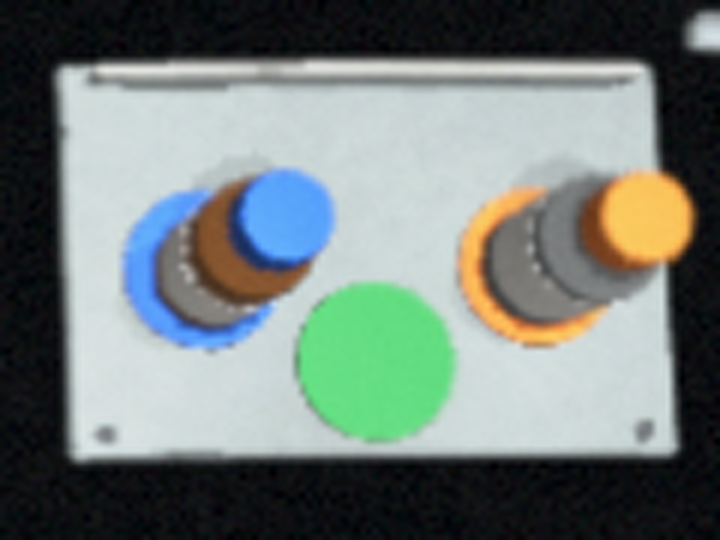

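Emit:
{"name": "apply_moves", "arguments": {"targets": [[0,0,15,0,0,0,-1],[0,0,13,0,0,0,-1],[0,0,7,0,0,0,-1],[0,0,4,0,0,0,-1],[0,0,0,0,0,0,1],[0,0,0,0,0,0,1],[0,0,0,0,0,0,1],[0,0,0,0,0,0,1],[0,0,0,0,0,0,1],[0,0,0,0,0,0,1]]}}

```text
t: 53.6
ee_pos: [0.4601, 0.2088, 0.0531]
ee_rot: [2.221, 2.221, 0.002]
force: [0.2, -0.4, 4.7]
grip_width: 0.0533
```

Emit:
{"name": "apply_moves", "arguments": {"targets": [[0,0,0,0,0,0,1]]}}

```text
t: 53.7
ee_pos: [0.4601, 0.2087, 0.0531]
ee_rot: [2.221, 2.221, 0.002]
force: [0.4, -0.6, 5.3]
grip_width: 0.0531
```

Emit:
{"name": "apply_moves", "arguments": {"targets": [[0,0,-5,0,0,0,1],[0,0,-12,0,0,0,1],[0,0,-20,0,0,0,1],[-4,0,-25,0,0,0,1],[-12,0,-20,0,0,0,1],[-22,0,-10,0,0,0,1],[-32,0,0,0,0,0,1],[-38,0,0,0,0,0,1],[-38,0,0,0,0,0,1],[-38,0,0,0,0,0,1]]}}

```text
t: 54.7
ee_pos: [0.4591, 0.0231, 0.145]
ee_rot: [2.221, 2.222, 0.0]
force: [1.0, 0.1, -1.0]
grip_width: 0.053
```

Emit:
{"name": "apply_moves", "arguments": {"targets": [[-38,0,0,0,0,0,1],[-38,0,0,0,0,0,1],[-38,0,0,0,0,0,1],[-38,0,0,0,0,0,1],[-38,0,0,0,0,0,1],[-38,0,0,0,0,0,1],[-36,4,0,0,0,0,1],[-28,12,0,0,0,0,1],[-17,18,0,0,0,0,1],[-7,20,0,0,0,0,1]]}}

```text
t: 55.7
ee_pos: [0.5134, -0.2935, 0.1447]
ee_rot: [-2.224, -2.219, 0.001]
force: [-0.5, 0.7, -1.8]
grip_width: 0.0532
```

Emit:
{"name": "apply_moves", "arguments": {"targets": [[0,15,0,0,0,0,1],[0,8,10,0,0,0,1],[0,0,18,0,0,0,1],[0,0,20,0,0,0,1],[0,0,14,0,0,0,1],[0,0,6,0,0,0,1],[0,0,0,0,0,0,1],[0,0,0,0,0,0,1]]}}

```text
t: 56.5
ee_pos: [0.5367, -0.2916, 0.077]
ee_rot: [2.221, 2.221, 0.0]
force: [0.6, 0.2, 0.3]
grip_width: 0.0532
```

Run:
```python
from h import *
plan([.5373,-.2915,.061],0)
```

```text
t 56.5 at [ 0.5367 -0.2916  0.077 ] shift tool mm [ 0.1  0.6 16. ] final-frame shift [ 0.1  0.6 16. ] turn [0.001 0.    0.   ] w 0.0532 F [0.6 0.2 0.3]
```

Emit:
{"name": "apply_moves", "arguments": {"targets": [[0,0.5,6,0,0,0,1],[0,0,5,0,0,0,1],[0,0,2,0,0,0,1],[0,0,1,0,0,0,1],[0,0,1,0,0,0,1],[0,0,1,0,0,0,1],[0,0,0,0,0,0,1]]}}

```text
t: 57.2
ee_pos: [0.537, -0.2916, 0.0611]
ee_rot: [2.221, 2.221, 0.0]
force: [-1.7, 1.0, 3.8]
grip_width: 0.053
```

Emit:
{"name": "apply_moves", "arguments": {"targets": [[0,0,1,0,0,0,1],[0,0,0,0,0,0,1]]}}

```text
t: 57.4
ee_pos: [0.5371, -0.2916, 0.0611]
ee_rot: [2.22, 2.22, 0.0]
force: [-3.8, 2.0, 11.0]
grip_width: 0.0533
```

Release, retreat up and away toward the robot's left for a clear look.

Emit:
{"name": "apply_moves", "arguments": {"targets": [[0,0,-1,0,0,0,1],[0,0,0,0,0,0,-1],[0,0,0,0,0,0,-1],[0,0,0,0,0,0,-1],[0,0,0,0,0,0,-1],[0,0,0,0,0,0,-1],[0,0,-15,0,0,0,-1],[0,0,-35,0,0,0,-1],[0,0,-45,0,0,0,-1],[0,0,-45,0,0,0,-1]]}}

```text
t: 58.4
ee_pos: [0.5365, -0.2913, 0.2013]
ee_rot: [-2.221, -2.221, 0.001]
force: [0.8, -1.4, 0.7]
grip_width: 0.0856
```

Emit:
{"name": "apply_moves", "arguments": {"targets": [[15,-15,-5,0,0,0,-1],[25,-25,0,0,0,0,-1],[32,-25,0,0,0,0,-1],[36,-25,0,0,0,0,-1],[40,-20,0,0,0,0,-1],[40,-15,0,0,0,0,-1],[40,-10,0,0,0,0,-1],[35,0,0,0,0,0,-1],[20,0,0,0,0,0,-1],[0,0,0,0,0,0,-1]]}}

```text
t: 59.4
ee_pos: [0.4018, -0.0067, 0.2056]
ee_rot: [2.217, 2.225, 0.001]
force: [0.1, -0.2, 1.0]
grip_width: 0.0855
```

Run:
```python
from h import *
plan([.4595,.2083,.053],0)
p=snap('top','t13');im=p['image'];A=cv2.cvtColor(im,cv2.COLOR_RGB2BGR)
cv2.imwrite('pics/t13c.png',np.vstack([cv2.resize(A[125:215,380:500],(720,360),interpolation=cv2.INTER_CUBIC) , cv2.resize(A[180:260,130:290],(720,240),interpolation=cv2.INTER_CUBIC)]))
hsv=cv2.cvtColor(im,cv2.COLOR_RGB2HSV).astype(int)
R=np.zeros(hsv.shape[:2],bool);R[135:205,388:498]=1
hg=dict(green=.132,blue=.129,orange=.115)
q=snap('side','s13')
a=cv2.cvtColor(q['image'],cv2.COLOR_RGB2BGR)[190:330,290:450]
cv2.imwrite('pics/s13c.png',cv2.resize(a,None,fx=4,fy=4,interpolation=cv2.INTER_CUBIC))
```

```text
t 59.4 at [ 0.4018 -0.0067  0.2056] shift tool mm [214.7  58.4 152.7] final-frame shift [215.   57.7 152.6] turn [ 0.001 -0.     0.004] w 0.0855 F [ 0.1 -0.2  1. ]
```

View pics/t13.png

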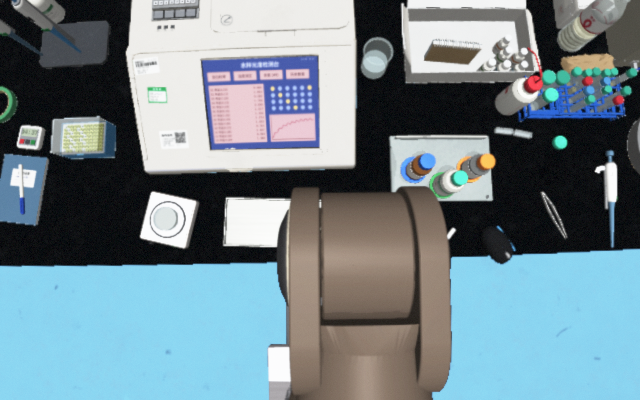

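View pics/t13c.png

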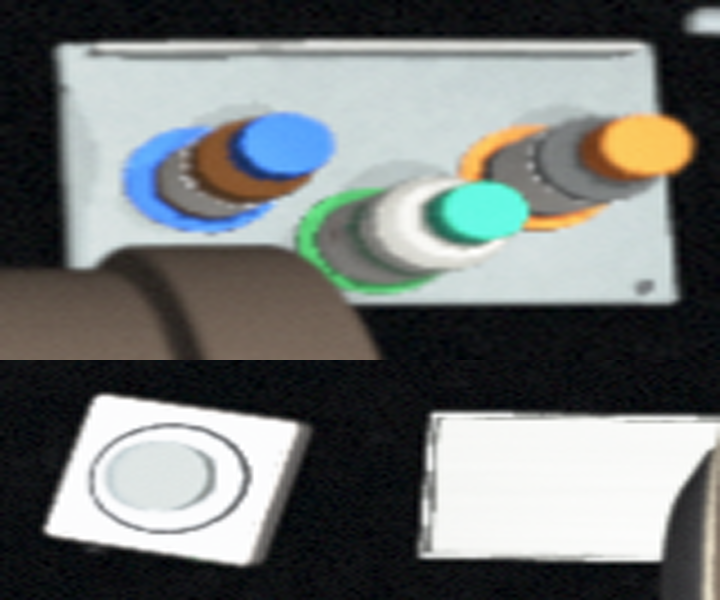

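View pics/s13c.png

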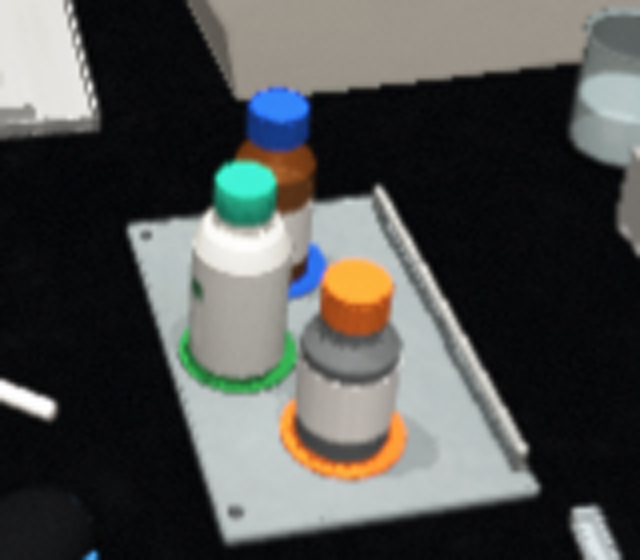

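Run:
```python
from h import *
print(bot.hand_in(),bot.state()['t'])
```

```text
the job is handed in; nothing more can be done
the job is handed in; nothing more can be done
```

I moved the three bottles upright into the steel tray and laid the dish on the lit plate. Each bottle then went back onto the coaster of its cap colour. I handed in at about 59.5 s with the gripper open and clear of everything.

- **Bottles:** the top view has all three caps within about 1–2 mm of where they started, and the side view shows them standing upright near the middle of their coasters.
- **Dish:** an overlay on the wrist picture puts it flat and within about 2 mm of the plate's centre, and the last top view shows it still there. Two measurements of the plate's centre differed by about 2 mm in y. I used the wrist camera's value, which the wrist picture taken just before placing confirmed.
- **Forces:** the highest tool force I read was about 12 N, seen when setting a bottle down. Forces were only read at the end of each move call.
- **Grip width:** gripping read 1–2 mm under the stated diameters and raised the tool up to 4 mm. Nothing slipped visibly.
- **Not checked:** I took no picture after the hand-in.

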